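# Empty the filter housing and hold it against the sprung stop

## Robot

A 6-joint arm with a two-finger parallel gripper is mounted at the origin on the work surface. World frame = base frame: x ahead of the robot, y to its left, z up, the work surface at z = 0. Lengths are in mm, angles in degrees, forces in N, time in s.
With the tool pointing down it reaches from about 350 to 850 mm from the base axis. Payload 8.1 kg.
Tool frame: the origin (TCP) lies midway between the tips of the shut fingers; the grasp point (between the pads) lies 19 mm behind it; z points along the fingers, y is the direction in which the jaws open and shut (so a half turn about z gives the same grasp; the last joint's range is limited). The gripper opens to 85 mm and grips with 20 to 120 N. Pads are 22 mm wide; open, the fingers measure 114 mm over their backs; the gripper's body (76 mm by 85 mm) begins 54 mm behind the grasp point. The pads swing forward as they close: fully open they stand 13 mm farther back than shut.
Start: joints at [59.049, 7.471, 85.268, -0, 87.261, -4.893], TCP at [263.55, 539.024, 231.292] pointing down, gripper open.
Joint ranges: [-169.43, 169.43], [-51.17, 129.36], [1.28, 143.12], [-76.62, 256.62], [0, 156.53], [-152.29, 152.29]. Speed limits (degrees/s): [136.94, 136.94, 159.86, 180, 180, 180].

## Interface

Orientations are given as [roll, pitch, yaw] about the fixed x, y, z axes, in that order (R = Rz(yaw) Ry(pitch) Rx(roll)).
In Python, from bench import telemetry, snapshot, camera_params, job gives the robot as it stands. The module is installed in compiled form; this text tells all that it offers.
- The arm moves only by the shell command python3 -m jog 'ROWS' [FORCE]. ROWS is JSON, a list that holds one entry, the list of rows, each a list of 7 numbers: the shift along the tool's x, y, z in units of 50 mm (1.0 is 50 mm), then the turn, a rotation vector about the tool's x, y, z in units of 2 pi rad (1.0 is 2 pi rad), then the opening, from 0 (shut) to 1 (fully open). In form: [[[dx, dy, dz, rx, ry, rz, claw], ...]]. A call has 1 to 12 rows; each row shifts and turns the commanded pose from where the row before left it, along the tool's axes as they then stand; what a row does not reach is not made up. A row lasts 1/8 s, in which the tool goes at most 62.5 mm and 10.7 degrees, less where a joint would pass 70% of its speed; a pose out of reach is approached as far as the arm can. A call with a number of a shift or a turn outside -1 to 1 is refused whole. A call with a gripper value outside its range is refused whole. The fingers move at their own pace and stop on an object; FORCE is the grip in N (left out, the last holds). Time passes only in rows, so rows that do not move let the fingers close. It gives the time, the measured TCP pose, the force and the opening at its end, in the units of the state.
- telemetry.sense(): the state, without advancing time (a new reading comes with each control period).
- snapshot(name): name is "scene" or "top" or "wrist"; returns (picture, depth): 420x560x3 uint8, red, green, blue; 420x560 float32, mm along the optical axis (not along the pixel's ray), 0 where there is no reading.
- camera_params(name): a dict with "K" (3x3 intrinsics, pixels), "extrinsics" (4x4, takes a point from camera to world coordinates). Camera axes: x right, y down, z forward; pixel columns grow to the right and rows downward; lengths in mm; the calibration is good to about 2 mm. A picture is of the moment at which its call begins: read the wrist's pose just before it. camera_params takes no time and is no camera call; for the wrist camera it gives the pose at the moment of the call.
- job.hand_in(): hands the job in, once; it reports no verdict.
The state is a dict: "time": time; "joint_pos": joint angles; "qd": joint speeds; "joint_efforts": joint torques, N m; "tool_pos": TCP position; "tcp_rot": TCP orientation; "ft_force": force on the tool from outside, world axes, zero at the start; "wrist_torque": the same for the moment, N m; "finger_gap": finger opening in mm.
Only numpy, scipy, OpenCV 4.12 (cv2) and the standard library are available. Lean on these libraries where they do the work, as an engineer would, in place of code of your own. Each camera call takes 0.05 s, during which the arm holds its last target. There are 200 camera calls.

## Task

Take the open filter housing by its blue lug, tip it over the grey parts tray so that all three brass silencers drop into the tray, then stand the housing upright on the aluminium bed of the fixture. Push it, flat on the bed, square and centred and with the lug pointing away from the stop, against the black rubber face of the sprung stop with a steady 10 newtons or so (the stop pushed about half-way back, its red pointer in the green zone), never driving the stop to the end of its travel. Finish while still holding the housing pressed there, so that a colleague can bolt it down, and leave the rest of the bench undisturbed.

Things in the scene. Friction and masses are not known exactly. Their poses are not given: they have to be found in the camera images.
- housing: Square open-topped aluminium shell, loose, 60 x 60 mm, 70 mm high, walls and floor 4 mm, 0.17 to 0.29 kg, upright at the start. Origin: centre of its underside; z up out of the mouth, x away from the lug: the flat face at x = +30 mm goes against the stop. The blue lug on the opposite face is a bar from x = -30 to -93 mm, 12 mm thick along y, 26 mm high, its centre 52 mm above the underside.
- lug (a point): Point in the middle of the blue lug where it is best gripped, at (-70, 0, 52) mm in the housing frame, the fingers closing along the housing's y; axes as the housing.
- mouth (a point): Centre of the housing's open mouth, 70 mm above its underside; axes as the housing.
- silencer0: Loose brass silencer (plug), 18 mm in diameter and 26 mm long, 25 g, starting lying in the housing. Origin: on its flank, 9 mm off its long axis, which is its own x. It slides and rolls out when the housing is tipped well past level.
- silencer1: Another silencer, the same.
- silencer2: Another silencer, the same.
- tray: Grey open parts tray, fixed, 180 mm (its x) by 170 mm (its y), 50 mm high, walls 5 mm. Origin: centre of its underside, z up. It stands to the left or the right of the fixture, with the housing on the other side.
- fixture: Fixed. Bed: aluminium plate 250 mm (its x) by 110 mm (its y), top 16 mm above the table. Origin: centre of its underside, z up; x points along the bed towards the stop, the way to push. Free bed: x from -125 to +35 mm. White scale rail with the green zone: 44 mm high, y -77 to -55 mm, x +30 to +105 mm. Blue block behind the stop: x +105 to +125 mm, 71 mm high.
- stop (a joint): How far the sprung stop has been pushed back along the fixture's x, in m: 0 when free (at the start), 0.040 at the end of its travel. The spring gives 500 N/m without preload, so 0.020 is 10 N. The red pointer is over the green zone from 0.012 to 0.028.
- stop_face (a point): Centre of the stop's flat black rubber face, which looks along the fixture's -x; it moves with the stop. At rest it lies at (35, 0, 40.5) mm in the fixture frame. The face is 80 mm wide and 45 mm high, from 2 to 47 mm above the bed.
- gauge: Bystander: loose round pressure gauge lying on its back, 48 mm in diameter, 23 mm high, with a brass stub. Origin: centre of its underside. Leave alone.
- valve: Bystander: loose hand valve, 50 x 32 mm body, 51 mm high, red lever on top. Origin: centre of its underside. Leave alone.
- cylinder: Bystander: loose pneumatic cylinder lying down, 150 mm long without its rod, 38 mm high. Origin: centre of its underside. Leave alone.
- reel: Bystander: loose reel of copper, 90 mm in diameter, 40 mm high. Origin: centre of its underside. Leave alone.
- fittings_box: Bystander: loose blue divided box, 100 x 130 mm, 50 mm high. Origin: centre of its underside. Leave alone.

How it is judged:
By the outcome, as a careful person would: the job done as asked, in the order asked, and still so for the second after the job is handed in, while the arm keeps its last pose, push and grip.
It also fails if it takes over 58 s, if anything falls off the work surface, if the arm or the gripper's body presses on something with over 40 N, if the wrist force passes 120 N, or if a joint passes its speed limit or range.

## Working session

There is one attempt and no reset: what is moved stays moved. The work goes in short steps, Python scripts to look and compute and a shell command to move; the robot and the scene stay as the last step left them, time stands still between calls to the robot, and variables do not carry over. Pictures are saved under pics/ and viewed, about 8 in all and at most 12, crops included, and the job is handed in when it is done.

```bash
mkdir -p pics; python3 - <<'E'
from bench import telemetry, snapshot, camera_params
import cv2,numpy as np
s=telemetry.sense();print({k:np.round(v,3).tolist() for k,v in s.items()})
for n in ("scene","top"):
    p,d=snapshot(n);cv2.imwrite(f"pics/{n}0.png",p[...,::-1]);np.savez(f"{n}0.npz",p=p,d=d,K=camera_params(n)["K"],E=camera_params(n)["extrinsics"])
    print(n,np.round(camera_params(n)["K"],1).tolist(),np.round(camera_params(n)["extrinsics"],3).tolist())
E
```

```text
{'time': 0.0, 'joint_pos': [59.048, 7.518, 85.331, -0.0, 87.258, -4.892], 'qd': [0.007, -0.035, 0.062, -0.017, -0.058, -0.019], 'joint_efforts': [-0.0, -56.938, -50.057, -0.0, 0.015, -0.0], 'tool_pos': [263.278, 538.547, 230.203], 'tcp_rot': [-179.894, -0.009, 153.94], 'ft_force': [0.275, -0.304, 0.148], 'wrist_torque': [-0.043, 0.009, 0.042], 'finger_gap': 84.834}
scene [[396.6, 0.0, 278.9], [0.0, 396.6, 210.0], [0.0, 0.0, 1.0]] [[-0.359, 0.755, -0.549, 1226.697], [0.933, 0.293, -0.208, 259.938], [0.004, -0.587, -0.809, 1115.762], [0.0, 0.0, 0.0, 1.0]]
top [[475.7, 0.0, 276.4], [0.0, 475.7, 202.0], [0.0, 0.0, 1.0]] [[0.01, -0.997, 0.077, 471.895], [-1.0, -0.01, 0.002, 17.067], [-0.001, -0.077, -0.997, 1173.646], [0.0, 0.0, 0.0, 1.0]]
```

View pics/top0.png

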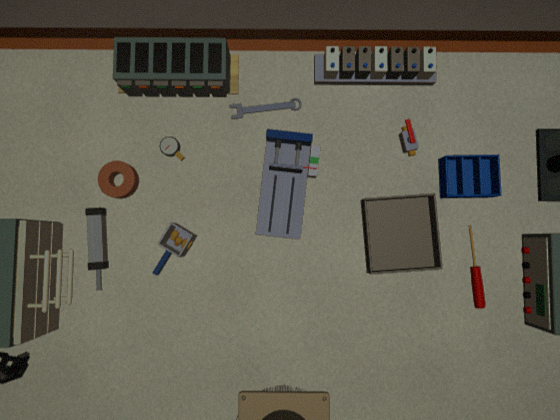

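View pics/scene0.png

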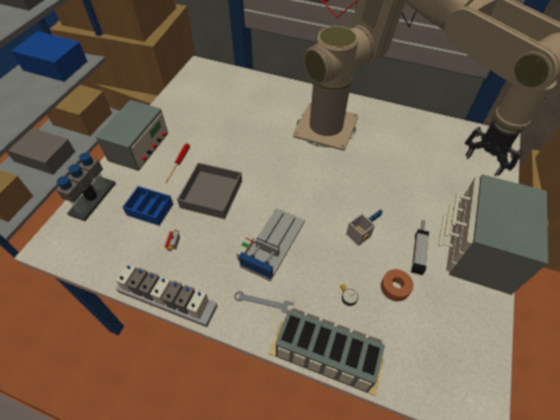

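Top view: the housing is at about (178,240) with its lug towards (158,266). The fixture is at (285,185) with its stop at the top, and the tray is at (400,233). I'll measure these from depth and colour.

```bash
cat > h.py <<'E'
import numpy as np,cv2
def load(n):
    z=np.load(n);return z['p'],z['d'],z['K'],z['E']
def cloud(d,K,E):
    v,u=np.indices(d.shape);x=np.stack([(u-K[0,2])/K[0,0]*d,(v-K[1,2])/K[1,1]*d,d],-1)
    return x@E[:3,:3].T+E[:3,3]
def ray(u,v,z,K,E):
    r=E[:3,:3]@np.linalg.solve(K,[u,v,1.]);return E[:3,3]+r*(z-E[2,3])/r[2]
def blue(p):
    p=p.astype(int);return (p[...,2]>p[...,0]*1.6+10)&(p[...,2]>p[...,1]*1.3)
def rect(pts): return cv2.minAreaRect(pts.astype(np.float32))
E
python3 - <<'E'
from h import *
p,d,K,E=load('top0.npz');W=cloud(d,K,E);B=blue(p)
def reg(c0,c1,r0,r1):
    m=np.zeros(d.shape,bool);m[r0:r1,c0:c1]=1;return m&(d>0)
print('table z',np.median(W[300:340,200:300,2]),W[300:340,200:300,2].std())
def pr(n,m,z):
    v,u=np.nonzero(m);P=np.array([ray(a,b,z,K,E)[:2] for a,b in zip(u,v)])
    print(n,m.sum(),'medz',np.median(W[m][:,2]).round(1),'mean',P.mean(0).round(1),rect(P),'pca',np.linalg.svd(P-P.mean(0))[2][0].round(3))
pr('lug',reg(140,200,215,285)&B,65)
pr('block',reg(255,325,120,150)&B,71)
Z=W[...,2]
m=reg(140,205,215,285)&(Z>55);pr('housing top',m,70)
pr('housing rim',reg(140,205,215,285)&(Z>58)&~B,70)
pr('tray',reg(350,450,185,285)&(Z>40),50)
pr('bed',reg(245,330,125,250)&(Z>8)&(Z<30),16)
pr('fixall',reg(245,330,150,250)&(Z>9)&(Z<24),16)
E
python3 -c "
import cv2
a=cv2.imread('pics/top0.png');c=cv2.resize(a[120:290,140:330],None,fx=4,fy=3.5,interpolation=cv2.INTER_CUBIC);c=cv2.convertScaleAbs(c,alpha=1.5,beta=10);cv2.imwrite('pics/crop0.png',cv2.resize(a[120:290,140:330],None,fx=3.5,fy=3.5,interpolation=cv2.INTER_CUBIC))"
```

```text
table z 0.04533590381038266 71.76705941292359
lug 107 medz 64.8 mean [414.1 284.9] ((414.3984680175781, 284.78680419921875), (9.986711502075195, 57.60453796386719), 60.196834564208984) pca [-0.864  0.503]
block 349 medz 70.7 mean [714.3  -9.5] ((711.0404052734375, -8.090171813964844), (106.36809539794922, 25.29187774658203), 83.8726806640625) pca [-0.109 -0.994]
housing top 405 medz 66.4 mean [448.2 265.2] ((442.818359375, 268.3257141113281), (61.86410903930664, 122.86676025390625), 59.45563507080078) pca [-0.872  0.489]
housing rim 274 medz 68.3 mean [460.  259.2] ((442.6941833496094, 268.4940490722656), (61.33503723144531, 122.50619506835938), 59.66624069213867) pca [-0.869  0.495]
tray 819 medz 49.3 mean [ 494. -288.] ((497.9837341308594, -294.15899658203125), (194.94415283203125, 205.00729370117188), 4.76438570022583) pca [-0.678  0.735]
bed 3821 medz 16.1 mean [585.4   4.2] ((592.9164428710938, -7.517494201660156), (132.01829528808594, 232.79238891601562), 84.07902526855469) pca [-0.994  0.107]
fixall 3546 medz 16.0 mean [576.9   4.7] ((586.052001953125, -5.72320556640625), (129.76109313964844, 218.81666564941406), 84.03582763671875) pca [-0.992  0.128]
```

View pics/crop0.png

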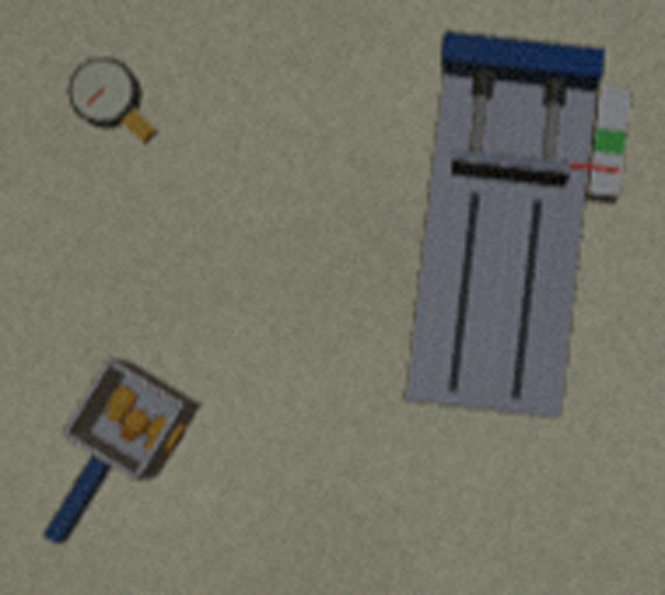

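Crop: the housing has its silencers lying inside, the lug points to the lower left, and the fixture is clear. Next I'll write a small planning helper and refine the fixture and tray poses.

```bash
cat >> h.py <<'E'
from scipy.spatial.transform import Rotation as Ro
def rpy(a): return Ro.from_euler('xyz',a,degrees=True)
def now():
    from bench import telemetry
    s=telemetry.sense();return np.array(s['tool_pos']),rpy(s['tcp_rot']),s
def plan(p1,R1,n=None,p0=None,R0=None):
    """constant row to go from the present pose to p1,R1 in n rows"""
    if p0 is None: p0,R0,_=now()
    w=(R0.inv()*R1).as_rotvec();dp=np.array(p1)-p0
    n=n or int(np.ceil(max(np.degrees(np.linalg.norm(w))/9.5,np.linalg.norm(dp)/40,1)))
    M=sum((R0*Ro.from_rotvec(w*k/n)).as_matrix() for k in range(n))
    v=np.linalg.solve(M,dp);print('n',n,'row',np.round(np.r_[v/50,w/n/2/np.pi],4).tolist())
def tool(az,tilt,flip=1):
    """tool z heading azimuth az, tilt deg below horizontal; tool y horizontal (left of heading if flip=1)"""
    a,t=np.radians([az,tilt]);z=np.array([np.cos(a)*np.cos(t),np.sin(a)*np.cos(t),-np.sin(t)])
    y=flip*np.array([-np.sin(a),np.cos(a),0]);return Ro.from_matrix(np.stack([np.cross(y,z),y,z],1))
E
python3 - <<'E'
from h import *
p,d,K,E=load('top0.npz');W=cloud(d,K,E);B=blue(p)
for n,z,c in (('bed near',16,[(255.7,234.3),(300.9,238.3)]),('block back/top',71,[(266.5,129.5),(312.5,133.8)]),('face top',63,[(269.3,169.5),(302,173)])):
    print(n,[ray(*q,z,K,E)[:2].round(1).tolist() for q in c])
for c in [(362,197),(434,195),(440,270),(368,273)]: print('tray',ray(*c,50,K,E).round(1))
R=tool(-29.8,45);g=np.array([408,288.5,52]);z=R.apply([0,0,1]);print(z,R.as_matrix().round(2).tolist())
plan(g+z*(19-110),R)
E
```

```text
bed near [[482.1, 68.6], [473.5, -41.2]]
block back/top [[727.8, 44.0], [718.6, -64.3]]
face top [[634.2, 36.5], [626.6, -40.5]]
tray [ 572.5 -183.8   50. ]
tray [ 578.9 -354.5   50. ]
tray [ 402.6 -365.7   50. ]
tray [ 394.  -197.1   50. ]
[ 0.61360284 -0.35141366 -0.70710678] [[-0.61, 0.5, 0.61], [0.35, 0.87, -0.35], [-0.71, -0.0, -0.71]]
n 7 row [-0.3869, -0.431, 0.4917, 0.0005, -0.0179, 0.0014]
```

```bash
python3 -m jog '[[[-0.387,-0.431,0.492,0.0005,-0.0179,0.0014,1],[-0.387,-0.431,0.492,0.0005,-0.0179,0.0014,1],[-0.387,-0.431,0.492,0.0005,-0.0179,0.0014,1],[0,0,0,0,0,0,1]]]' 60; python3 -c "
from h import *
p,R,s=now();print(np.round(s['joint_pos'],2).tolist(),p.round(2),s['tcp_rot'])"
python3 -m jog '[[[-0.387,-0.431,0.492,0.0005,-0.0179,0.0014,1],[-0.387,-0.431,0.492,0.0005,-0.0179,0.0014,1],[-0.387,-0.431,0.492,0.0005,-0.0179,0.0014,1],[-0.387,-0.431,0.492,0.0005,-0.0179,0.0014,1],[0,0,0,0,0,0,1]]]'; python3 -c "
from h import *
p,R,s=now();print(np.round(s['joint_pos'],2).tolist(),p.round(2),s['tcp_rot'])
print('grasp err');z=R.apply([0,0,1]);print(np.array([408,288.5,52])+z*(19-110)-p)
from bench import snapshot,camera_params
c=camera_params('wrist');im,d=snapshot('wrist');cv2.imwrite('pics/w1.png',im[...,::-1]);np.savez('w1.npz',p=im,d=d,K=c['K'],E=c['extrinsics'])"
```

```text
time: 0.6
tool_pos: [291.4, 449.2, 161.6]
tcp_rot: [-179.3, 19.3, 152.7]
ft_force: [-0.2, 0.1, -0.3]
finger_gap: 85.4
[64.47, 1.96, 100.68, -19.65, 79.38, 5.93] [291.37 449.15 161.59] [-179.29641607   19.33763259  152.6679495 ]
time: 1.23
tool_pos: [352.1, 319.6, 115.4]
tcp_rot: [-179.9, 45.1, 150.3]
ft_force: [0.4, -0.1, 0.0]
finger_gap: 85.5
[67.74, 0.53, 117.45, -46.42, 75.58, 25.25] [352.09 319.56 115.44] [-179.9135915    45.05925741  150.27455082]
grasp err
[0.0412334  0.9933231  0.84313225]
```

View pics/w1.png

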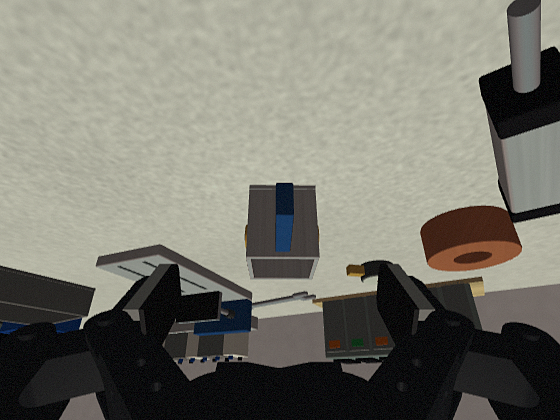

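The wrist view shows the lug at (284,215), centred between the fingers and square to them. Before planning the tip I'll fit a quick kinematic model to the logged poses, because j4 is already close to its −76° limit.

```bash
cat > kin.py <<'E'
from h import *
from scipy.optimize import least_squares
D=[([59.048,7.518,85.331,-0.0,87.258,-4.892],[263.278,538.547,230.203],[-179.894,-0.009,153.94]),
([64.47,1.96,100.68,-19.65,79.38,5.93],[291.37,449.15,161.59],[-179.296,19.338,152.668]),
([67.74,.53,117.45,-46.42,75.58,25.25],[352.09,319.56,115.44],[-179.914,45.059,150.275])]
rz=lambda a:Ro.from_euler('z',a,degrees=True)
ry=lambda a:Ro.from_euler('y',a,degrees=True)
def fk(q,x,c=90,s4=1,s6=1):
    h,L1,L2,L3,d,a=x
    R2=rz(q[0])*ry(q[1]);R3=R2*ry(q[2]);R4=R3*rz(s4*q[3])*ry(q[4]);R=R4*rz(s6*q[5]+c)
    return np.array([0,0,h])+rz(q[0]).apply([a,0,0])+R2.apply([0,d,L1])+R3.apply([0,0,L2])+R4.apply([0,0,L3]),R
def res(x,**k): return np.concatenate([fk(q,x,**k)[0]-p for q,p,_ in D])
E
python3 - <<'E'
from kin import *
for c in(0,90,-90,180):
  for s4 in(1,-1):
    for s6 in (1,-1):
      e=[np.degrees((fk(q,[0]*6,c,s4,s6)[1].inv()*rpy(o)).magnitude()) for q,_,o in D]
      if max(e)<20: print(c,s4,s6,e)
for s4 in(1,-1):
  for fx in (0,1):
    f=least_squares(lambda x:np.r_[res(x,s4=s4),.02*(x-[250,450,450,250,50,0]),(1-fx)*x[5]],[250,450,450,250,50,0]);print(s4,fx,f.x.round(1),f.fun[:9].round(1))
E
```

```text
90 1 1 [np.float64(0.0006228942383820705), np.float64(0.008924503057872929), np.float64(0.009038299658553513)]
1 0 [ 79.7 543.6 529.1 364.9  51.2  -1.6] [-0.   0.  -2.9 -2.5 -5.3  1.2  2.8  6.9  1.7]
1 1 [ 87.3 543.2 547.1 368.2  52.4 -19.1] [-0.8  0.9  0.3 -2.6 -5.4  1.5  3.2  4.7 -1.7]
-1 0 [-1150.2  1187.2   420.7  -271.1    19.     29.1] [ 31.7  -9.9  46.7 -18.  -40.8  38.3 -28.1  19.9 -84.4]
-1 1 [-1285.8  1193.    101.5  -329.1    38.9   340.1] [ 11.   -5.5  -9.2 -18.3 -39.4  33.2   4.2  44.1 -23.4]
```

```bash
python3 -m jog '[[[0,0.0,0.55,0,0,0,1],[0,0.01,0.55,0,0,0,1],[-0.01,0.01,0.55,0,0,0,1],[-0.01,0,0.55,0,0,0,1],[0,0,0,0,0,0,0]]]' 80; python3 -c "
from h import *
p,R,s=now();print(np.round(s['joint_pos'],2).tolist(),p.round(2),s['tcp_rot'],p-19*R.apply([0,0,1]))"; python3 -m jog '[[[0,0,0,0,0,0,0],[0,0,0,0,0,0,0],[0,0,0,0,0,0,0],[0,0,0,0,0,0,0]]]' 80
python3 -m jog '[[[-0.35,0,-0.35,0,0,0,0],[-0.35,0,-0.35,0,0,0,0],[-0.35,0,-0.35,0,0,0,0],[-0.35,0,-0.35,0,0,0,0],[0,0,0,0,0,0,0]]]' 80;python3 -c "
from h import *
p,R,s=now();print(np.round(s['joint_pos'],2).tolist(),p.round(2),s['tcp_rot'],s['ft_force'])
from bench import snapshot,camera_params
c=camera_params('wrist');im,d=snapshot('wrist');cv2.imwrite('pics/w2.png',im[...,::-1]);np.savez('w2.npz',p=im,d=d,K=c['K'],E=c['extrinsics'])"
```

```text
time: 1.9
tool_pos: [422.8, 283.7, 40.3]
tcp_rot: [179.7, 45.0, 149.9]
ft_force: [0.5, 0.6, 0.7]
finger_gap: 69.8
[57.79, 8.06, 119.37, -52.5, 62.93, 27.35] [422.79 283.74  40.34] [179.66772631  45.00317259 149.9100088 ] [411.10584679 290.38355358  53.77390571]
time: 2.4
tool_pos: [421.9, 284.1, 41.0]
tcp_rot: [179.6, 45.1, 150.1]
ft_force: [-3.2, 1.9, 5.9]
finger_gap: 11.1
time: 3.02
tool_pos: [421.8, 284.2, 140.5]
tcp_rot: [179.4, 45.1, 149.9]
ft_force: [-0.1, 0.6, -3.1]
finger_gap: 11.4
[57.97, -3.73, 118.57, -48.48, 70.9, 16.97] [421.8  284.2  140.47] [179.43838785  45.09065754 149.91387822] [-0.08054962  0.62526186 -3.11845228]
```

View pics/w2.png

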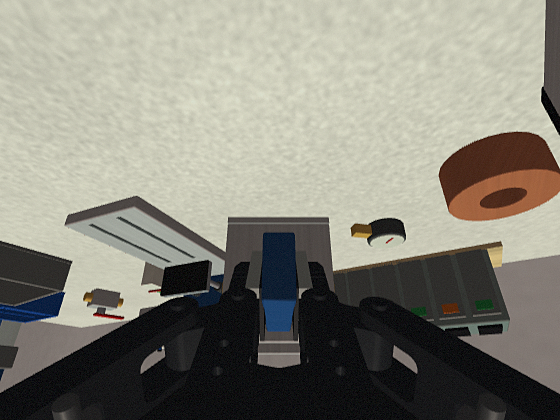

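The housing is gripped and lifted: the lug is between the pads and the wrist force change is about 3 N. Next I'll refine the model and search for a feasible tipping pose.

```bash
cat >> kin.py <<'E'
D+=[([57.79,8.06,119.37,-52.5,62.93,27.35],[422.79,283.74,40.34],None),([57.97,-3.73,118.57,-48.48,70.9,16.97],[421.8,284.2,140.47],None)]
def fk2(q,x):
    h,L1,L2,L3,d,a,e,w=x
    R2=rz(q[0])*ry(q[1]);R3=R2*ry(q[2]);R4=R3*rz(q[3])*ry(q[4]);R=R4*rz(q[5]+90)
    W=np.array([0,0,h])+rz(q[0]).apply([a,0,0])+R2.apply([0,0,L1])+R3.apply([e,d,L2])
    return W+R4.apply([w,0,L3]),R,W
X0=np.array([80,543,529,365,51,0,0,0.])
def fit(): return least_squares(lambda x:np.r_[np.concatenate([fk2(q,x)[0]-p for q,p,_ in D]),.005*(x-X0)],X0)
LO=np.array([-169,-51,1.3,-76,0,-152]);HI=np.array([169,129,143,256,156,152])
def ik(p,R,x,q0,reg=0.002):
    q0=np.clip(q0,LO+.2,HI-.2)
    def f(q):
        P,Rq,_=fk2(q,x);return np.r_[P-p,200*(Rq.inv()*R).as_rotvec(),reg*(q-q0)]
    s=least_squares(f,q0,bounds=(LO,HI));P,Rq,W=fk2(s.x,x)
    return s.x,np.linalg.norm(P-p)+200*(Rq.inv()*R).magnitude(),W
# housing pose in the tool frame (grip made with tool heading = housing x, 45 deg down)
HT=tool(-29.9,45).inv()*rz(-29.9)
GH=np.array([-70,0,52.])   # grasp point in housing
def tool_for(G,org): # housing orientation, origin -> tcp, R
    R=G*HT.inv();return org+G.apply(GH)+R.apply([0,0,18]),R
E
python3 - <<'E'
from kin import *
f=fit();x=f.x;print(x.round(1),f.fun[:15].round(2));np.save('x.npy',x)
q0=D[-1][0];C=np.array([487,-275,0.]);out=[]
seeds=[q0,[-30,10,100,90,80,0],[-30,10,100,90,80,120],[-30,10,100,90,80,-120],[-30,20,90,-60,80,120],[-30,20,90,-60,80,-120],[-30,0,80,0,30,90],[-30,0,80,0,30,-90],[-40,0,100,180,60,90],[-40,0,100,180,60,-90]]
cor=np.array([[a,b,c] for a in(-30,30) for b in(-30,30) for c in(0,70)]+[[-93,0,52]],float)
for el in(-55,):
 for al in range(-180,180,45):
  for be in range(-180,180,30):
    G=rz(al)*ry(90-el)*rz(be)   # housing z: azimuth al, elevation el
    low=G.apply(cor)[:,2].min();mo=G.apply([0,0,70])
    org=np.array([C[0]-mo[0],C[1]-mo[1],70-low])
    p,R=tool_for(G,org)
    best=min((ik(p,R,x,np.array(s,float)) for s in seeds),key=lambda r:r[1])
    if best[1]<2:
        gb=p-R.apply([0,0,75]);out.append((gb[2],al,be,best[0].round(0).tolist(),p.round(0).tolist(),best[2].round(0).tolist()))
for o in sorted(out,key=lambda o:-o[0])[:30]: print(o)
E
```

```text
[ 3.176e+02  3.696e+02  5.534e+02  3.649e+02  5.120e+01 -2.000e-01
  6.150e+01 -2.000e-01] [ 0.01  0.03 -0.01  0.01 -0.05 -0.01 -0.03  0.06 -0.02  0.02  0.02 -0.02
 -0.   -0.06  0.05]
(np.float64(132.20443430529144), -180, 0, [-80.0, 32.0, 132.0, 102.0, 97.0, -74.0], [458.0, -275.0, 145.0], [98.0, -275.0, 82.0])
(np.float64(132.20443430529144), -135, 0, [-74.0, 51.0, 90.0, 73.0, 116.0, -52.0], [466.0, -296.0, 145.0], [212.0, -550.0, 82.0])
(np.float64(132.20443430529144), -90, 0, [-57.0, 78.0, 40.0, 66.0, 144.0, -35.0], [487.0, -304.0, 145.0], [487.0, -664.0, 82.0])
(np.float64(132.20443430529144), 45, 0, [-4.0, 69.0, 57.0, -73.0, 129.0, -142.0], [508.0, -254.0, 145.0], [762.0, -0.0, 82.0])
(np.float64(132.20443430529144), 135, 0, [-14.0, 30.0, 142.0, 210.0, 93.0, -94.0], [466.0, -254.0, 145.0], [212.0, -0.0, 82.0])
(np.float64(130.02638257232974), -180, -30, [-79.0, 44.0, 110.0, 87.0, 107.0, -45.0], [464.0, -304.0, 147.0], [133.0, -433.0, 64.0])
(np.float64(130.02638257232974), -135, -30, [-65.0, 66.0, 63.0, 72.0, 130.0, -24.0], [491.0, -312.0, 147.0], [348.0, -637.0, 64.0])
(np.flo
[... 2305 characters left out ...]
0.0, -257.0, 112.0], [172.0, -405.0, -99.0])
(np.float64(68.93603586337781), -45, -90, [-14.0, 106.0, 13.0, 247.0, 155.0, -143.0], [515.0, -222.0, 112.0], [802.0, -144.0, -99.0])
(np.float64(68.93603586337781), -45, 90, [-63.0, 84.0, 55.0, 83.0, 147.0, -81.0], [434.0, -303.0, 112.0], [356.0, -590.0, -99.0])
(np.float64(68.93603586337781), 45, -90, [-2.0, 68.0, 105.0, 248.0, 123.0, -54.0], [434.0, -247.0, 112.0], [356.0, 40.0, -99.0])
(np.float64(68.93603586337781), 90, -90, [-53.0, 70.0, 117.0, 154.0, 132.0, -49.0], [430.0, -293.0, 112.0], [172.0, -145.0, -99.0])
(np.float64(68.93603586337781), 90, 90, [-14.0, 106.0, 13.0, 248.0, 143.0, 137.0], [544.0, -293.0, 112.0], [802.0, -144.0, -99.0])
```

The fit residual is under 0.1 mm. Now I'll simulate the carry-and-tip path against the joint limits.

```bash
cat > path.py <<'E'
from kin import *
x=np.load('x.npy')
def interp(p0,R0,p1,R1,n):
    w=(R0.inv()*R1).as_rotvec();M=sum((R0*Ro.from_rotvec(w*k/n)).as_matrix() for k in range(n))
    v=np.linalg.solve(M,np.array(p1)-p0);p,R=np.array(p0,float),R0;o=[]
    for k in range(n): p=p+R.apply(v);R=R*Ro.from_rotvec(w/n);o.append((p,R))
    return o,np.round(np.r_[v/50,w/n/2/np.pi],4).tolist()
def run(q,p,R,wps):
    for name,p1,R1,n in wps:
        o,row=interp(p,R,p1,R1,n);mx=np.zeros(6);bad=0
        for pp,RR in o:
            qn,e,W=ik(pp,RR,x,q,1e-4);mx=np.maximum(mx,abs(qn-q)*8);bad=max(bad,e);q=qn
        p,R=o[-1];print(name,'n',n,row,'q',q.round(0).tolist(),'maxspd',mx.round(0).tolist(),'err',round(bad,2),'p',p.round(0),'W',W.round(0))
    return q,p,R
def tipped(al,el,low,C,be=0):
    G=rz(al)*ry(90-el)*rz(be);cor=np.array([[a,b,c] for a in(-30,30) for b in(-30,30) for c in(0,70)],float)
    mo=G.apply([0,0,70]);return tool_for(G,np.array([C[0]-mo[0],C[1]-mo[1],low-G.apply(cor)[:,2].min()]))
E
python3 - <<'E'
from path import *
p,R,s=now();q=np.array(s['joint_pos'])
for al in(-165,-150):
  az=al+180
  pt,Rt=tipped(al,-50,85,[487,-275])
  C=tool(az,45);pc=np.array(pt)+[0,0,70]
  # roll sense options: two half-turns of 90 about tool z
  for s in(1,-1):
    mid=rz(az)*ry(90+22)  # placeholder heading frame
    Cm=tool(az,20)*Ro.from_rotvec([0,0,s*np.pi/2])
    print('al',al,'s',s)
    run(q,p,R,[('lift',[450,250,290],tool(-30,45),5),('mid',[580,0,300],tool(-8,45),12),('over',pc,C,12),('half',pc+[0,0,-40],Cm,10),('tip',pt,Rt,10)])
E
```

```text
al -165 s 1
lift n 5 [-0.5452, -0.0572, -0.3094, 0.0002, 0.0, 0.0] q [52.0, -16.0, 113.0, -45.0, 80.0, -1.0] maxspd [9.0, 26.0, 14.0, 6.0, 15.0, 30.0] err 0.0 p [450. 250. 290.] W [226. 379. 548.]
mid n 12 [-0.2577, -0.3199, 0.2341, -0.0036, -0.0, -0.0036] q [-3.0, -39.0, 127.0, -5.0, 47.0, -83.0] maxspd [44.0, 34.0, 26.0, 49.0, 26.0, 71.0] err 0.0 p [580.   0. 300.] W [324.  36. 558.]
over n 12 [0.2297, -0.4628, -0.0756, -0.0038, -0.0, -0.0038] q [-53.0, -27.0, 121.0, 30.0, 67.0, -152.0] maxspd [54.0, 33.0, 26.0, 61.0, 26.0, 86.0] err 78.67 p [ 464. -281.  235.] W [ 270. -273.  544.]
half n 10 [0.0546, -0.0505, 0.0449, -0.0054, -0.0054, 0.0246] q [-78.0, -5.0, 129.0, 72.0, 81.0, -124.0] maxspd [39.0, 32.0, 18.0, 53.0, 30.0, 50.0] err 66.55 p [ 464. -281.  195.] W [ 133. -370.  320.]
tip n 10 [-0.0435, -0.05, 0.0095, -0.0054, 0.0054, 0.0246] q [-81.0, 28.0, 123.0, 87.0, 97.0, -61.0] maxspd [4.0, 35.0, 17.0, 18.0, 19.0, 52.0] err 0.0 p [ 464. -281.  165.] W [ 113. -375.  133.]
al -165 s -1
lift n 5 [-0.5452, -0.0572, -0.3094, 0.0002, 0.0, 0.0] q [52.0, -16.0, 113.0, -45.0, 80.0, -1.0]
[... 2177 characters left out ...]
.0] maxspd [44.0, 34.0, 26.0, 49.0, 26.0, 71.0] err 0.0 p [580.   0. 300.] W [324.  36. 558.]
over n 12 [0.2683, -0.4491, -0.1142, -0.0062, -0.0, -0.0062] q [-50.0, -18.0, 112.0, 24.0, 73.0, -152.0] maxspd [63.0, 42.0, 35.0, 76.0, 36.0, 109.0] err 127.23 p [ 466. -287.  235.] W [ 321. -297.  570.]
half n 10 [0.0546, 0.0505, 0.0449, 0.0054, -0.0054, -0.0246] q [-31.0, -25.0, 143.0, -55.0, 0.0, -152.0] maxspd [49.0, 107.0, 60.0, 126.0, 188.0, 0.0] err 296.17 p [ 466. -287.  195.] W [ 287. -110.  340.]
tip n 10 [-0.0435, 0.05, 0.0095, 0.0054, 0.0054, -0.0246] q [-29.0, -28.0, 143.0, -76.0, 0.0, -152.0] maxspd [3.0, 4.0, 0.0, 60.0, 0.0, 1.0] err 406.83 p [ 466. -287.  165.] W [ 289. -102.  355.]
```

```bash
cat >> path.py <<'E'
cor=np.array([[a,b,c] for a in(-30,30) for b in(-30,30) for c in(0,70)],float)
def at(R,C,low):
    """tcp for tool orientation R with mouth centre over C and lowest housing corner at low"""
    G=R*HT;mo=G.apply([0,0,70]);return tool_for(G,np.array([C[0]-mo[0],C[1]-mo[1],low-G.apply(cor)[:,2].min()]))
E
python3 - <<'E'
from path import *
p,R,s=now();q=np.array(s['joint_pos']);C=[490,-275]
Rt=tipped(-165,-50,85,C)[1]
pb,Rb=at(tool(-15,45),C,130)
for azh in(-5,5):
  for z in (100,):
    Rh=tool(azh,20)*Ro.from_rotvec([0,0,np.pi/2]);ph,_=at(Rh,C,z);pt,_=at(Rt,C,85)
    print(azh,'half mouth dir',(Rh*HT).apply([0,0,1]).round(2),'tip mouth',(Rt*HT).apply([0,0,1]).round(2))
    run(q,p,R,[('lift',[450,250,290],tool(-30,45),5),('mid',[580,0,300],tool(-15,45),10),('over',pb,Rb,10),('half',ph,Rh,11),('tip',pt,Rt,11)])
f=np.radians(-5.3);fx=np.array([np.cos(f),np.sin(f),0]);F=np.array([600.5,1.8,0])
G=rz(-5.3)
for X in (-30,25):
  pp,Rp=tool_for(G,F+fx*X+[0,0,16]);print(X,pp,[v.round(1).tolist() if hasattr(v,'round') else v for v in ik(pp,Rp,x,np.array([-3,-39,127,-5,47,-83.]))])
E
```

```text
-5 half mouth dir [-0.72 -0.65  0.24] tip mouth [-0.62 -0.17 -0.77]
lift n 5 [-0.5452, -0.0572, -0.3094, 0.0002, 0.0, 0.0] q [52.0, -16.0, 113.0, -45.0, 80.0, -1.0] maxspd [9.0, 26.0, 14.0, 6.0, 15.0, 30.0] err 0.0 p [450. 250. 290.] W [226. 379. 548.]
mid n 10 [-0.3235, -0.3578, 0.2952, -0.0029, -0.0, -0.0029] q [3.0, -37.0, 126.0, -17.0, 48.0, -66.0] maxspd [46.0, 34.0, 26.0, 44.0, 28.0, 67.0] err 0.0 p [580.  -0. 300.] W [331.  67. 558.]
over n 10 [0.2882, -0.5778, 0.0816, 0.0, -0.0, 0.0] q [-57.0, -44.0, 143.0, 36.0, 53.0, -147.0] maxspd [55.0, 30.0, 28.0, 51.0, 14.0, 76.0] err 13.57 p [ 435. -260.  169.] W [ 195. -206.  438.]
half n 11 [0.0539, 0.0942, 0.0734, -0.0065, -0.0032, 0.0209] q [-70.0, -15.0, 143.0, 81.0, 67.0, -119.0] maxspd [18.0, 25.0, 0.0, 37.0, 13.0, 21.0] err 59.07 p [ 478. -211.  159.] W [ 150. -268.  287.]
tip n 11 [-0.0984, 0.0937, -0.0466, -0.0009, 0.0088, 0.0214] q [-80.0, 28.0, 123.0, 88.0, 97.0, -60.0] maxspd [11.0, 50.0, 27.0, 11.0, 31.0, 56.0] err 44.17 p [ 467. -281.  165.] W [ 116. -375.  133.]
5 half mouth dir [-0.6  -0.76  0.24] tip mouth [-0.62 -0.1
[... 509 characters left out ...]
1.0, 14.0, 76.0] err 13.57 p [ 435. -260.  169.] W [ 195. -206.  438.]
half n 11 [0.0493, 0.0791, 0.0624, -0.0081, -0.0015, 0.0194] q [-74.0, -15.0, 143.0, 78.0, 73.0, -124.0] maxspd [21.0, 26.0, 0.0, 38.0, 16.0, 20.0] err 21.78 p [ 467. -215.  159.] W [ 132. -276.  283.]
tip n 11 [-0.0931, 0.0914, -0.0372, -0.0029, 0.0069, 0.0219] q [-80.0, 28.0, 123.0, 88.0, 97.0, -60.0] maxspd [8.0, 40.0, 23.0, 14.0, 24.0, 55.0] err 9.35 p [ 467. -281.  165.] W [ 116. -375.  133.]
-30 [513.60103653   9.86137311  55.27207794] [[-0.9, -25.6, 143.0, -11.7, 24.8, -75.8], 39.2, [303.8, 46.5, 341.7]]
25 [568.36589493   4.7809908   55.27207794] [[-4.2, -19.2, 142.3, -3.8, 12.0, -85.5], 0.0, [311.4, 28.6, 313.2]]
```

```bash
python3 - <<'E'
from path import *
C=[490,-275];qM=np.array([3,-37,126,-17,48,-66.]);qT=np.array([-80,28,123,88,97,-60.])
o=[]
for az in range(-60,31,15):
 for ti in (20,35,50):
  for ro in (0,30,60,90):
   for low in(110,160):
    R=tool(az,ti)*Ro.from_rotvec([0,0,np.radians(ro)]);p,_=at(R,C,low);mz=(R*HT).apply([0,0,1])[2]
    if mz<.45: continue
    q,e,W=min((ik(p,R,x,s) for s in((qM+qT)/2,)),key=lambda r:r[1])
    mar=min((HI-q).min(),(q-LO).min())
    if e<1 and mar>4: o.append((np.abs(q-qT).max()+np.abs(q-qM).max(),az,ti,ro,low,round(mz,2),q.round(0).tolist(),W.round(0).tolist()))
for i in sorted(o)[:14]: print(i)
E
```

```text
(np.float64(110.49367079448675), -15, 50, 90, 110, np.float64(0.54), [-39.0, -40.0, 137.0, 21.0, 48.0, -33.0], [268.0, -151.0, 477.0])
(np.float64(111.77463804677383), 30, 50, 90, 110, np.float64(0.54), [-61.0, -16.0, 120.0, 41.0, 80.0, -100.0], [245.0, -344.0, 477.0])
(np.float64(112.29700618762291), 30, 50, 90, 160, np.float64(0.54), [-61.0, -19.0, 117.0, 40.0, 85.0, -96.0], [245.0, -344.0, 527.0])
(np.float64(112.53644328300004), -15, 50, 90, 160, np.float64(0.54), [-39.0, -43.0, 133.0, 19.0, 54.0, -30.0], [268.0, -151.0, 527.0])
(np.float64(116.06311540509729), 15, 50, 90, 110, np.float64(0.54), [-58.0, -27.0, 129.0, 41.0, 70.0, -84.0], [236.0, -279.0, 477.0])
(np.float64(117.86793374705064), 0, 50, 90, 110, np.float64(0.54), [-50.0, -37.0, 135.0, 35.0, 59.0, -62.0], [243.0, -213.0, 477.0])
(np.float64(118.73564593860172), 15, 50, 90, 160, np.float64(0.54), [-58.0, -30.0, 125.0, 39.0, 75.0, -80.0], [236.0, -279.0, 527.0])
(np.float64(120.14998992207404), 0, 50, 90, 160, np.float64(0.54), [-50.0, -39.0, 131.0, 33.0, 64.0, -59.0], [243.0, -213.0, 527.0])
(np.float64(122.5032864103868), 15, 50, 60, 160, np.float64(0.77), [-62.0, -30.0, 126.0, 40.0, 76.0, -114.0], [215.0, -293.0, 514.0])
(np.float64(123.2870595478969), 15, 50, 60, 110, np.float64(0.77), [-62.0, -27.0, 130.0, 41.0, 72.0, -118.0], [215.0, -293.0, 464.0])
(np.float64(124.29512651236078), 0, 50, 60, 110, np.float64(0.77), [-55.0, -39.0, 137.0, 37.0, 61.0, -97.0], [220.0, -221.0, 464.0])
(np.float64(126.8146080214934), 0, 50, 60, 160, np.float64(0.77), [-55.0, -41.0, 133.0, 35.0, 66.0, -93.0], [220.0, -221.0, 514.0])
(np.float64(128.03406213838747), -30, 50, 60, 160, np.float64(0.77), [-28.0, -45.0, 135.0, -2.0, 49.0, -28.0], [283.0, -93.0, 514.0])
(np.float64(131.38973889504547), 0, 50, 30, 160, np.float64(0.94), [-60.0, -39.0, 134.0, 37.0, 67.0, -129.0], [202.0, -244.0, 499.0])
```

```bash
python3 - <<'E'
from path import *
p,R,s=now();q=np.array(s['joint_pos']);C=[490,-275]
rl=lambda az,ti,ro:tool(az,ti)*Ro.from_rotvec([0,0,np.radians(ro)])
V=at(rl(15,50,60),C,160);V2=at(rl(15,25,125),C,110);T=at(rl(15,-5,180),C,80);T2=at(rl(15,-12,180),C,85)
for a in(V,V2,T,T2): print('mouth',(a[1]*HT).apply([0,0,1]).round(2))
q,p,R=run(q,p,R,[('lift',[450,250,290],tool(-30,45),5),('mid',[580,0,300],tool(-15,45),10),('V',*V,11),('V2',*V2,9),('T',*T,9),('T2',*T2,2)])
E
```

```text
mouth [-0.02 -0.64  0.77]
mouth [-0.63 -0.77 -0.07]
mouth [-0.62 -0.17 -0.77]
mouth [-0.53 -0.14 -0.84]
lift n 5 [-0.5452, -0.0572, -0.3094, 0.0002, 0.0, 0.0] q [52.0, -16.0, 113.0, -45.0, 80.0, -1.0] maxspd [9.0, 26.0, 14.0, 6.0, 15.0, 30.0] err 0.0 p [450. 250. 290.] W [226. 379. 548.]
mid n 10 [-0.3235, -0.3578, 0.2952, -0.0029, -0.0, -0.0029] q [3.0, -37.0, 126.0, -17.0, 48.0, -66.0] maxspd [46.0, 34.0, 26.0, 44.0, 28.0, 67.0] err 0.0 p [580.  -0. 300.] W [331.  67. 558.]
V n 11 [0.0369, -0.5112, -0.0541, -0.0039, 0.0037, 0.0094] q [-62.0, -30.0, 126.0, 40.0, 76.0, -114.0] maxspd [53.0, 27.0, 7.0, 64.0, 26.0, 52.0] err 0.0 p [ 441. -232.  234.] W [ 215. -293.  514.]
V2 n 9 [-0.0115, -0.0267, 0.1173, -0.0081, 0.0004, 0.0197] q [-72.0, -17.0, 136.0, 69.0, 76.0, -81.0] maxspd [14.0, 17.0, 15.0, 27.0, 7.0, 31.0] err 0.0 p [ 475. -226.  193.] W [ 156. -312.  347.]
T n 9 [-0.1328, 0.0562, -0.0434, -0.0044, 0.0085, 0.0166] q [-80.0, 29.0, 123.0, 88.0, 97.0, -61.0] maxspd [14.0, 45.0, 17.0, 19.0, 24.0, 22.0] err 0.0 p [ 467. -281.  160.] W [ 116. -375.  128.]
T2 n 2 [-0.0048, -0.0, -0.0729, -0.0, 0.0097, 0.0] q [-80.0, 37.0, 119.0, 90.0, 103.0, -66.0] maxspd [1.0, 33.0, 14.0, 9.0, 25.0, 19.0] err 0.0 p [ 460. -283.  158.] W [ 115. -375.   83.]
```

```bash
python3 -m jog '[[[-0.545,-0.057,-0.309,0,0,0,0],[-0.545,-0.057,-0.309,0,0,0,0],[-0.545,-0.057,-0.309,0,0,0,0],[-0.545,-0.057,-0.309,0,0,0,0],[-0.545,-0.057,-0.309,0,0,0,0]]]' 80 >/dev/null
python3 -m jog '[[[-0.324,-0.358,0.295,-0.0029,0,-0.0029,0],[-0.324,-0.358,0.295,-0.0029,0,-0.0029,0],[-0.324,-0.358,0.295,-0.0029,0,-0.0029,0],[-0.324,-0.358,0.295,-0.0029,0,-0.0029,0],[-0.324,-0.358,0.295,-0.0029,0,-0.0029,0],[-0.324,-0.358,0.295,-0.0029,0,-0.0029,0],[-0.324,-0.358,0.295,-0.0029,0,-0.0029,0],[-0.324,-0.358,0.295,-0.0029,0,-0.0029,0],[-0.324,-0.358,0.295,-0.0029,0,-0.0029,0],[-0.324,-0.358,0.295,-0.0029,0,-0.0029,0],[0,0,0,0,0,0,0]]]' 
python3 - <<'E'
from path import *
p,R,s=now();q=np.array(s['joint_pos']);print(q.round(1));C=[490,-275]
rl=lambda az,ti,ro:tool(az,ti)*Ro.from_rotvec([0,0,np.radians(ro)])
V=at(rl(15,50,60),C,160);V2=at(rl(15,25,125),C,110);T=at(rl(15,-5,180),C,80)
run(q,p,R,[('V',*V,11),('V2',*V2,9),('T',*T,9)])
E
```

```text
time: 5.08
tool_pos: [580.3, -2.3, 297.0]
tcp_rot: [179.9, 44.9, 164.7]
ft_force: [-0.0, -0.2, -3.2]
finger_gap: 10.9
[  2.3 -36.5 126.3 -16.5  47.9 -66.1]
V n 11 [0.0352, -0.5061, -0.0585, -0.0039, 0.0037, 0.0093] q [-62.0, -30.0, 126.0, 40.0, 76.0, -114.0] maxspd [52.0, 27.0, 6.0, 64.0, 26.0, 52.0] err 0.0 p [ 441. -232.  234.] W [ 215. -293.  514.]
V2 n 9 [-0.0115, -0.0267, 0.1173, -0.0081, 0.0004, 0.0197] q [-72.0, -17.0, 136.0, 69.0, 76.0, -81.0] maxspd [14.0, 17.0, 15.0, 27.0, 7.0, 31.0] err 0.0 p [ 475. -226.  193.] W [ 156. -312.  347.]
T n 9 [-0.1328, 0.0562, -0.0434, -0.0044, 0.0085, 0.0166] q [-80.0, 29.0, 123.0, 88.0, 97.0, -61.0] maxspd [14.0, 45.0, 17.0, 19.0, 24.0, 22.0] err 0.0 p [ 467. -281.  160.] W [ 116. -375.  128.]
```

```bash
python3 -m jog '[[[0.035,-0.506,-0.058,-0.0039,0.0037,0.0093,0],[0.035,-0.506,-0.058,-0.0039,0.0037,0.0093,0],[0.035,-0.506,-0.058,-0.0039,0.0037,0.0093,0],[0.035,-0.506,-0.058,-0.0039,0.0037,0.0093,0],[0.035,-0.506,-0.058,-0.0039,0.0037,0.0093,0],[0.035,-0.506,-0.058,-0.0039,0.0037,0.0093,0],[0.035,-0.506,-0.058,-0.0039,0.0037,0.0093,0],[0.035,-0.506,-0.058,-0.0039,0.0037,0.0093,0],[0.035,-0.506,-0.058,-0.0039,0.0037,0.0093,0],[0.035,-0.506,-0.058,-0.0039,0.0037,0.0093,0],[0.035,-0.506,-0.058,-0.0039,0.0037,0.0093,0],[0,0,0,0,0,0,0]]]' | grep -v gap
python3 -m jog '[[[-0.0115,-0.027,0.117,-0.0081,0.0004,0.0197,0],[-0.0115,-0.027,0.117,-0.0081,0.0004,0.0197,0],[-0.0115,-0.027,0.117,-0.0081,0.0004,0.0197,0],[-0.0115,-0.027,0.117,-0.0081,0.0004,0.0197,0],[-0.0115,-0.027,0.117,-0.0081,0.0004,0.0197,0],[-0.0115,-0.027,0.117,-0.0081,0.0004,0.0197,0],[-0.0115,-0.027,0.117,-0.0081,0.0004,0.0197,0],[-0.0115,-0.027,0.117,-0.0081,0.0004,0.0197,0],[-0.0115,-0.027,0.117,-0.0081,0.0004,0.0197,0]]]'
python3 -m jog '[[[-0.133,0.056,-0.043,-0.0044,0.0085,0.0166,0],[-0.133,0.056,-0.043,-0.0044,0.0085,0.0166,0],[-0.133,0.056,-0.043,-0.0044,0.0085,0.0166,0],[-0.133,0.056,-0.043,-0.0044,0.0085,0.0166,0],[-0.133,0.056,-0.043,-0.0044,0.0085,0.0166,0],[-0.133,0.056,-0.043,-0.0044,0.0085,0.0166,0],[-0.133,0.056,-0.043,-0.0044,0.0085,0.0166,0],[-0.133,0.056,-0.043,-0.0044,0.0085,0.0166,0],[-0.133,0.056,-0.043,-0.0044,0.0085,0.0166,0],[0,0,0,0,0,0,0],[0,0,0,0,0,0,0]]]'
python3 -c "
from h import *
p,R,s=now();print(np.round(s['joint_pos'],1).tolist())
from bench import snapshot
a=snapshot('top')[0][...,::-1];b=snapshot('scene')[0][...,::-1]
cv2.imwrite('pics/t3.png',np.hstack([cv2.resize(a[150:330,300:500],None,fx=2,fy=2),cv2.resize(b[120:300,100:300],None,fx=2,fy=2)]))"
```

```text
time: 6.58
tool_pos: [442.2, -230.6, 233.7]
tcp_rot: [143.9, 18.4, 129.1]
ft_force: [-0.7, -0.2, -3.3]
time: 7.7
tool_pos: [477.7, -223.0, 194.3]
tcp_rot: [119.7, -31.6, 89.1]
ft_force: [-0.3, -0.3, -2.8]
finger_gap: 11.3
time: 9.07
tool_pos: [470.3, -278.8, 162.3]
tcp_rot: [0.8, -85.2, -164.9]
ft_force: [-0.6, -0.0, -2.9]
finger_gap: 11.2
[-79.7, 28.2, 122.3, 87.5, 96.9, -60.4]
```

View pics/t3.png

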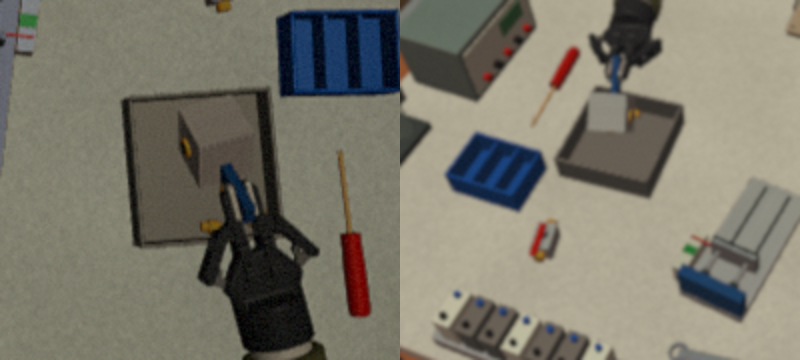

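One brass part is in the tray at (212,226). The one at (185,148) may just be a port on the housing's side. I'll tip further, shake and recheck.

```bash
python3 - <<'E'
from path import *
p,R,s=now();q=np.array(s['joint_pos']);C=[490,-270]
rl=lambda az,ti,ro:tool(az,ti)*Ro.from_rotvec([0,0,np.radians(ro)])
T=at(rl(15,-20,180),C,115)
run(q,p,R,[('T',*T,3)])
E
```

```text
T n 3 [0.1305, -0.0273, -0.0942, -0.0007, 0.014, -0.0] q [-79.0, 42.0, 118.0, 93.0, 110.0, -68.0] maxspd [4.0, 36.0, 14.0, 16.0, 36.0, 22.0] err 0.0 p [ 452. -280.  180.] W [ 121. -369.   55.]
```

```bash
python3 -m jog '[[[0.33,0,-0.06,0,0.0097,0,0],[0.33,0,-0.06,0,0.0097,0,0],[0,0,0.3,0,0,0,0],[0,0,-0.3,0,0,0,0],[0,0.3,0,0,0,0,0],[0,-0.3,0,0,0,0,0],[0,0,0.3,0,0,0,0],[0,0,-0.3,0,0,0,0],[0,0,0,0,0,0,0],[0,0,0,0,0,0,0]]]' 80
python3 -c "
from h import *
p,R,s=now();print(np.round(s['joint_pos'],1).tolist())
from bench import snapshot,camera_params
b=snapshot('scene')[0][...,::-1];a=snapshot('top')[0][...,::-1]
c=cv2.resize(a[185:280,355:450],None,fx=4,fy=4,interpolation=cv2.INTER_CUBIC);d=cv2.resize(b[145:240,165:260],None,fx=4,fy=4,interpolation=cv2.INTER_CUBIC)
cv2.imwrite('pics/t4.png',cv2.convertScaleAbs(np.hstack([c,d]),alpha=1.4))"
```

```text
time: 10.42
tool_pos: [460.4, -282.5, 194.4]
tcp_rot: [-0.2, -78.1, -164.1]
ft_force: [-0.3, -0.5, -1.7]
finger_gap: 10.8
[-80.3, 30.4, 121.5, 90.4, 103.3, -61.2]
```

View pics/t4.png

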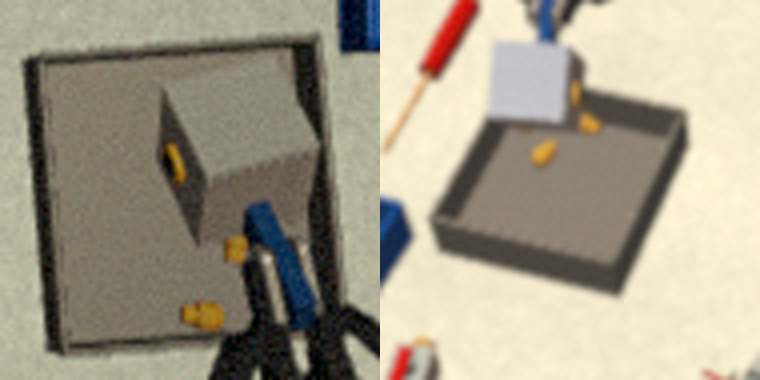

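Two silencers are clearly in the tray at left (235,248) and (203,315), and a third is probably there, partly hidden at right (527,127). The force dropped too. Next I'll back out and plan the placement.

```bash
python3 - <<'E'
from path import *
p,R,s=now();q=np.array(s['joint_pos']);C=[490,-275]
rl=lambda az,ti,ro:tool(az,ti)*Ro.from_rotvec([0,0,np.radians(ro)])
V=at(rl(15,50,60),C,180);V2=at(rl(15,25,125),C,130)
q2,p2,R2=run(q,p,R,[('V2',*V2,11),('V',*V,9),('mid',[580,0,300],tool(-15,45),11)])
f=np.radians(-5.3);fx=np.array([np.cos(f),np.sin(f),0]);F=np.array([600.5,1.8,0])
for az in range(-75,50,10):
  for X in(-60,-30):
    pp,Rp=tool_for(rz(az),F+fx*X+[0,0,17]);qq,e,W=ik(pp,Rp,x,q2,1e-3)
    if e<.5: print(az,X,qq.round(0),pp.round(0),W.round(0))
E
```

```text
V2 n 11 [0.0744, -0.0667, 0.06, 0.0043, -0.0087, -0.0134] q [-72.0, -20.0, 136.0, 68.0, 77.0, -78.0] maxspd [14.0, 40.0, 14.0, 18.0, 24.0, 18.0] err 0.0 p [ 475. -226.  213.] W [ 156. -312.  367.]
V n 9 [0.0153, 0.031, -0.1157, 0.0081, -0.0004, -0.0197] q [-62.0, -31.0, 125.0, 40.0, 78.0, -113.0] maxspd [14.0, 16.0, 16.0, 27.0, 8.0, 33.0] err 0.0 p [ 441. -232.  254.] W [ 215. -293.  534.]
mid n 11 [0.0122, 0.4986, 0.0943, 0.0039, -0.0037, -0.0094] q [3.0, -37.0, 126.0, -17.0, 48.0, -66.0] maxspd [53.0, 26.0, 7.0, 63.0, 27.0, 51.0] err 0.0 p [580.  -0. 300.] W [331.  67. 558.]
-75 -60 [ 29.  19. 104. -45.  76.  33.] [526.  63.  56.] [459. 312. 314.]
-75 -30 [ 27.  22. 100. -46.  76.  31.] [556.  60.  56.] [489. 309. 314.]
-65 -60 [ 30.  12. 112. -49.  69.  29.] [517.  59.  56.] [407. 293. 314.]
-65 -30 [ 28.  15. 109. -49.  69.  27.] [546.  56.  56.] [437. 290. 314.]
-55 -60 [ 30.   5. 121. -53.  62.  24.] [508.  54.  56.] [360. 265. 314.]
-55 -30 [ 28.   8. 117. -53.  61.  22.] [538.  51.  56.] [390. 263. 314.]
-45 -60 [ 28.  -4. 129. -56.  55.  18.] [500.  48.  56.] [318. 230. 314.]
-45 -30 [ 26.  -0. 126. -57.  53.  16.] [530.  45.  56.] [348. 227. 314.]
-35 -60 [ 25. -14. 138. -58.  46.   8.] [494.  40.  56.] [282. 188. 314.]
-35 -30 [ 23.  -9. 134. -59.  44.   8.] [524.  37.  56.] [312. 185. 314.]
-25 -30 [ 16. -19. 142. -57.  34.  -6.] [519.  29.  56.] [285. 138. 314.]
```

```bash
python3 -m jog '[[[0.074,-0.067,0.06,0.0043,-0.0087,-0.0134,0],[0.074,-0.067,0.06,0.0043,-0.0087,-0.0134,0],[0.074,-0.067,0.06,0.0043,-0.0087,-0.0134,0],[0.074,-0.067,0.06,0.0043,-0.0087,-0.0134,0],[0.074,-0.067,0.06,0.0043,-0.0087,-0.0134,0],[0.074,-0.067,0.06,0.0043,-0.0087,-0.0134,0],[0.074,-0.067,0.06,0.0043,-0.0087,-0.0134,0],[0.074,-0.067,0.06,0.0043,-0.0087,-0.0134,0],[0.074,-0.067,0.06,0.0043,-0.0087,-0.0134,0],[0.074,-0.067,0.06,0.0043,-0.0087,-0.0134,0],[0.074,-0.067,0.06,0.0043,-0.0087,-0.0134,0]]]' 80 | grep time
python3 -m jog '[[[0.015,0.031,-0.116,0.0081,-0.0004,-0.0197,0],[0.015,0.031,-0.116,0.0081,-0.0004,-0.0197,0],[0.015,0.031,-0.116,0.0081,-0.0004,-0.0197,0],[0.015,0.031,-0.116,0.0081,-0.0004,-0.0197,0],[0.015,0.031,-0.116,0.0081,-0.0004,-0.0197,0],[0.015,0.031,-0.116,0.0081,-0.0004,-0.0197,0],[0.015,0.031,-0.116,0.0081,-0.0004,-0.0197,0],[0.015,0.031,-0.116,0.0081,-0.0004,-0.0197,0],[0.015,0.031,-0.116,0.0081,-0.0004,-0.0197,0]]]' | grep time
python3 -m jog '[[[0.012,0.499,0.094,0.0039,-0.0037,-0.0094,0],[0.012,0.499,0.094,0.0039,-0.0037,-0.0094,0],[0.012,0.499,0.094,0.0039,-0.0037,-0.0094,0],[0.012,0.499,0.094,0.0039,-0.0037,-0.0094,0],[0.012,0.499,0.094,0.0039,-0.0037,-0.0094,0],[0.012,0.499,0.094,0.0039,-0.0037,-0.0094,0],[0.012,0.499,0.094,0.0039,-0.0037,-0.0094,0],[0.012,0.499,0.094,0.0039,-0.0037,-0.0094,0],[0.012,0.499,0.094,0.0039,-0.0037,-0.0094,0],[0.012,0.499,0.094,0.0039,-0.0037,-0.0094,0],[0.012,0.499,0.094,0.0039,-0.0037,-0.0094,0],[0,0,0,0,0,0,0]]]'
python3 - <<'E'
from path import *
p,R,s=now();q=np.array(s['joint_pos'])
f=np.radians(-5.3);fx=np.array([np.cos(f),np.sin(f),0]);F=np.array([600.5,1.8,0])
P=tool_for(rz(-50),F+fx*-35+[0,0,17.5])
run(q,p,R,[('above',P[0]+[0,0,70],P[1],9),('down',*P,4)])
from bench import snapshot
a=snapshot('top')[0][...,::-1];w=snapshot('wrist')[0][...,::-1]
c=cv2.resize(a[185:280,355:450],None,fx=4,fy=4,interpolation=cv2.INTER_CUBIC)
cv2.imwrite('pics/t5.png',np.hstack([cv2.convertScaleAbs(c,alpha=1.4),cv2.resize(w,(400,380))]))
E
```

```text
time: 11.9
time: 13.02
time: 14.52
tool_pos: [580.1, 2.4, 296.8]
tcp_rot: [-179.6, 44.8, 165.2]
ft_force: [0.3, 0.1, -3.4]
finger_gap: 11.0
above n 9 [0.3751, 0.0325, 0.1593, 0.0075, -0.0, 0.0077] q [27.0, -5.0, 121.0, -51.0, 63.0, 11.0] maxspd [27.0, 39.0, 17.0, 54.0, 17.0, 82.0] err 0.0 p [529.  49. 127.] W [363. 246. 385.]
down n 4 [0.2475, 0.0, 0.2475, -0.0, 0.0, 0.0] q [27.0, 3.0, 122.0, -55.0, 58.0, 20.0] maxspd [0.0, 18.0, 3.0, 9.0, 11.0, 18.0] err 0.0 p [529.  49.  57.] W [363. 246. 315.]
```

View pics/t5.png

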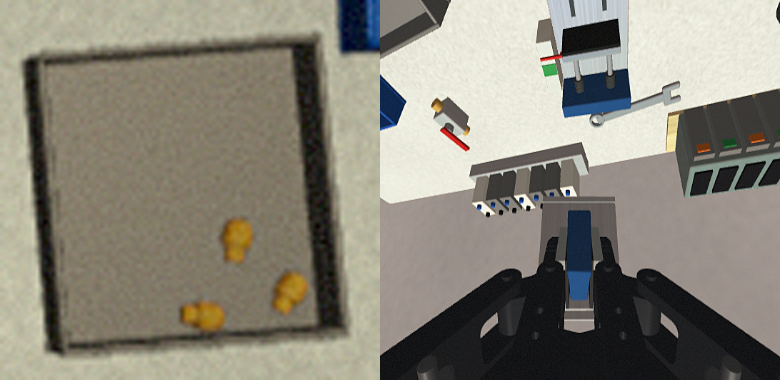

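All three silencers are in the tray, at (237,240), (290,292) and (203,315). Now I'll place the housing on the bed.

```bash
python3 -m jog '[[[0.375,0.033,0.159,0.0075,0,0.0077,0],[0.375,0.033,0.159,0.0075,0,0.0077,0],[0.375,0.033,0.159,0.0075,0,0.0077,0],[0.375,0.033,0.159,0.0075,0,0.0077,0],[0.375,0.033,0.159,0.0075,0,0.0077,0],[0.375,0.033,0.159,0.0075,0,0.0077,0],[0.375,0.033,0.159,0.0075,0,0.0077,0],[0.375,0.033,0.159,0.0075,0,0.0077,0],[0.375,0.033,0.159,0.0075,0,0.0077,0],[0,0,0,0,0,0,0]]]'
python3 -m jog '[[[0.22,0,0.22,0,0,0,0],[0.22,0,0.22,0,0,0,0],[0.22,0,0.22,0,0,0,0],[0.15,0,0.15,0,0,0,0],[0,0,0,0,0,0,0],[0,0,0,0,0,0,0]]]'
python3 -c "
from h import *
p,R,s=now();print(np.round(s['joint_pos'],1).tolist(),(p-18*R.apply([0,0,1])).round(1))"
```

```text
time: 15.88
tool_pos: [529.8, 45.9, 127.4]
tcp_rot: [179.8, 44.9, 129.6]
ft_force: [-0.9, 0.4, -2.3]
finger_gap: 10.7
time: 16.62
tool_pos: [531.3, 47.1, 72.4]
tcp_rot: [179.6, 45.1, 129.5]
ft_force: [0.1, 0.4, -2.4]
finger_gap: 10.8
[27.1, 1.4, 122.2, -54.1, 58.5, 18.1] [523.1  56.8  85.1]
```

```bash
python3 -m jog '[[[0.09,0,0.09,0,0,0,0],[0.09,0,0.09,0,0,0,0],[0,0,0,0,0,0,0]]]'; python3 -m jog '[[[0.02,0,0.02,0,0,0,0],[0,0,0,0,0,0,0]]]';python3 -m jog '[[[0.014,0,0.014,0,0,0,0],[0,0,0,0,0,0,0]]]'
```

```text
time: 17.0
tool_pos: [530.6, 46.7, 58.5]
tcp_rot: [179.7, 45.1, 129.6]
ft_force: [-0.6, -0.1, -2.1]
finger_gap: 10.8
time: 17.25
tool_pos: [531.2, 47.0, 57.9]
tcp_rot: [179.6, 45.1, 129.5]
ft_force: [0.2, 0.5, -1.5]
finger_gap: 11.2
time: 17.5
tool_pos: [531.4, 47.0, 57.2]
tcp_rot: [179.5, 45.1, 129.5]
ft_force: [0.3, -0.9, -1.2]
finger_gap: 11.0
```

```bash
python3 -m jog '[[[0.014,0,0.014,0,0,0,0],[0,0,0,0,0,0,0]]]'; python3 -m jog '[[[0,0,0,0,0,0,1],[0,0,0,0,0,0,1],[0,0,0,0,0,0,1],[0,0,0,0,0,0,1]]]';python3 -m jog '[[[0,0,-0.4,0,0,0,1],[0,0,-0.5,0,0,0,1],[0,0,-0.5,0,0,0,1],[0,0,-0.5,0,0,0,1],[0,0,-0.3,0,0,0,1]]]' | grep tool
python3 - <<'E'
from path import *
p,R,s=now();q=np.array(s['joint_pos'])
g=np.array([523,57,0.])
for ti in(70,80): 
  for az in (-50,):
    Rg=tool(az,ti);z=Rg.apply([0,0,1]);G=np.array([523,57,68.])
    run(q,p,R,[('up',G-z*132+[0,0,60],Rg,7),('pre',G+z*(-80),Rg,3),('gr',G+z*18,Rg,4),('lift',G+z*18+[0,0,5],Rg,1),('turn',G+z*18+[20,-40,5],tool(-5.3,ti),8),('push',np.array([554,6,68])+tool(-5.3,ti).apply([0,0,18]),tool(-5.3,ti),3)])
E
```

```text
time: 17.75
tool_pos: [531.7, 47.0, 57.0]
tcp_rot: [179.5, 45.2, 129.5]
ft_force: [-3.0, 1.4, 4.7]
finger_gap: 11.3
time: 18.25
tool_pos: [531.1, 46.9, 55.9]
tcp_rot: [179.6, 45.1, 129.5]
ft_force: [0.8, 0.4, -0.5]
finger_gap: 82.0
tool_pos: [480.8, 107.3, 134.5]
up n 7 [-0.2396, 0.0012, -0.2461, 0.0001, 0.01, -0.0001] q [18.0, -16.0, 107.0, -19.0, 81.0, -20.0] maxspd [26.0, 26.0, 24.0, 35.0, 18.0, 48.0] err 0.0 p [494.  92. 252.] W [414. 187. 595.]
pre n 3 [0.1368, 0.0, 0.7225, -0.0, -0.0, -0.0] q [16.0, -10.0, 114.0, -20.0, 69.0, -18.0] maxspd [6.0, 19.0, 21.0, 3.0, 34.0, 7.0] err 0.0 p [505.  78. 143.] W [425. 173. 486.]
gr n 4 [0.0, -0.0, 0.49, -0.0, 0.0, 0.0] q [12.0, -1.0, 116.0, -21.0, 57.0, -17.0] maxspd [8.0, 21.0, 6.0, 4.0, 24.0, 2.0] err 0.0 p [527.  52.  51.] W [447. 148. 394.]
lift n 1 [-0.0342, -0.0, -0.094, 0.0, 0.0, -0.0] q [12.0, -1.0, 116.0, -21.0, 57.0, -18.0] maxspd [0.0, 4.0, 1.0, 1.0, 5.0, 2.0] err 0.0 p [527.  52.  56.] W [447. 148. 399.]
turn n 8 [-0.0904, -0.0624, 0.0329, -0.0053, 0.0, -0.0146] q [-4.0, -9.0, 123.0, -1.0, 46.0, -88.0] maxspd [18.0, 15.0, 15.0
[... 607 characters left out ...]
gr n 4 [-0.0, 0.0, 0.49, -0.0, 0.0, 0.0] q [6.0, 2.0, 112.0, -9.0, 61.0, -30.0] maxspd [3.0, 19.0, 8.0, 2.0, 23.0, 1.0] err 0.0 p [525.  55.  50.] W [484. 103. 410.]
lift n 1 [-0.0174, 0.0, -0.0985, -0.0, 0.0, 0.0] q [6.0, 1.0, 112.0, -9.0, 62.0, -30.0] maxspd [0.0, 3.0, 1.0, 0.0, 5.0, 1.0] err 0.0 p [525.  55.  55.] W [484. 103. 415.]
turn n 8 [-0.0947, -0.0624, 0.0167, -0.0027, 0.0, -0.0153] q [-4.0, -1.0, 114.0, -0.0, 57.0, -88.0] maxspd [10.0, 7.0, 7.0, 11.0, 8.0, 60.0] err 0.0 p [545.  15.  55.] W [482.  20. 415.]
push n 3 [-0.0787, -0.0516, 0.0477, 0.0, 0.0, -0.0] q [-5.0, 1.0, 112.0, -0.0, 56.0, -89.0] maxspd [3.0, 6.0, 5.0, 1.0, 2.0, 3.0] err 0.0 p [557.   6.  50.] W [494.  12. 410.]
```

```bash
python3 -m jog '[[[-0.287,0,-0.248,0,0.0139,0,1],[-0.287,0,-0.248,0,0.0139,0,1],[-0.287,0,-0.248,0,0.0139,0,1],[-0.287,0,-0.248,0,0.0139,0,1],[-0.287,0,-0.248,0,0.0139,0,1],[-0.287,0,-0.248,0,0.0139,0,1],[-0.287,0,-0.248,0,0.0139,0,1],[0,0,0,0,0,0,1]]]'
python3 - <<'E'
from h import *
from bench import snapshot,camera_params
for n in('wrist','top'):
    c=camera_params(n);p,d=snapshot(n);np.savez(n+'6.npz',p=p,d=d,K=c['K'],E=c['extrinsics']);cv2.imwrite(f'pics/{n}6.png',p[...,::-1])
print(camera_params('wrist')['extrinsics'].round(2).tolist())
E
```

```text
time: 19.88
tool_pos: [509.4, 71.6, 258.7]
tcp_rot: [179.6, 10.1, 129.6]
ft_force: [-0.7, -0.8, 0.7]
finger_gap: 85.6
[[0.77, 0.57, 0.28, 448.57], [0.64, -0.69, -0.33, 145.06], [0.0, 0.44, -0.9, 384.35], [0.0, 0.0, 0.0, 1.0]]
```

View pics/wrist6.png

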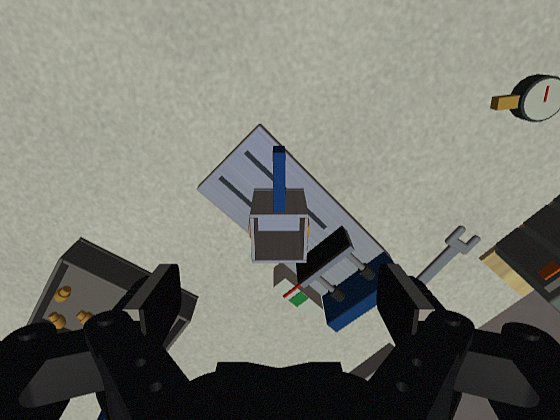

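The wrist view shows the housing upright and empty on the bed. The lug is at (280,178), the bed corners at (260,124) and (198,187), and the stop face near (325,255).

```bash
python3 - <<'E'
from h import *
def pr(n,c,z,K,E): print(n,[ray(*q,z,K,E)[:2].round(1).tolist() for q in c])
for f,reg in(('wrist6.npz',(260,300,140,215)),('top6.npz',None)):
    p,d,K,E=load(f);W=cloud(d,K,E);B=blue(p)
    Z=W[...,2];X=W[...,0];Y=W[...,1]
    near=(X>400)&(X<760)&(abs(Y)<120)&(d>0)
    lug=B&near&(abs(Z-81)<5)&(X<600)
    if lug.sum()>20:
        P=W[lug][:,:2];v,u=np.nonzero(lug);P=np.array([ray(a,b,81,K,E)[:2] for a,b in zip(u,v)]);print(f,'lug',lug.sum(),rect(P))
    rim=near&(Z>80)&(Z<95)&(X<620)&~B&(X>480)
    if rim.sum()>20: v,u=np.nonzero(rim);P=np.array([ray(a,b,86,K,E)[:2] for a,b in zip(u,v)]);print(f,'rim',rim.sum(),rect(P))
    blk=B&near&(abs(Z-71)<5)&(X>680)
    if blk.sum()>20: v,u=np.nonzero(blk);P=np.array([ray(a,b,71,K,E)[:2] for a,b in zip(u,v)]);print(f,'block top',blk.sum(),rect(P))
    dark=near&(p.max(-1)<45)&(X>600)&(X<660)&(Z>20)&(Z<68)
    if dark.sum()>20: v,u=np.nonzero(dark);P=W[dark];print(f,'face',dark.sum(),rect(P[:,:2]),P[:,2].min(),P[:,2].max())
    bed=near&(abs(Z-16)<4)
    Q=W[bed][:,:2];print(f,'bed depth pts',rect(Q),np.median(W[bed][:,2]))
p,d,K,E=load('wrist6.npz')
pr('bed corners',[(260,124),(198,187),(388,250)],16,K,E)
E
```

```text
wrist6.npz lug 727 ((528.1262817382812, 53.356048583984375), (11.298299789428711, 64.21973419189453), 40.14400863647461)
wrist6.npz rim 972 ((567.3314208984375, 6.8816070556640625), (59.797027587890625, 62.27286148071289), 39.547576904296875)
wrist6.npz block top 752 ((712.7271118164062, -19.452423095703125), (79.76283264160156, 22.592039108276367), 84.28816223144531)
wrist6.npz face 1217 ((642.8922729492188, -6.585670471191406), (96.08245849609375, 17.75338363647461), 89.19547271728516) 20.1001251301808 64.3484202789179
wrist6.npz bed depth pts ((599.9281005859375, -4.2432708740234375), (130.1642303466797, 245.80087280273438), 84.05437469482422) 16.012505910074708
top6.npz lug 96 ((529.9505004882812, 47.172523498535156), (10.438874244689941, 50.959869384765625), 39.28597640991211)
top6.npz rim 203 ((551.75537109375, 22.079322814941406), (60.09314727783203, 109.33656311035156), 40.039302825927734)
top6.npz block top 328 ((714.6972045898438, -8.48184585571289), (106.36815643310547, 17.939733505249023), 83.88190460205078)
top6.npz face 105 ((637.521484375, -0.4795494079589844), (59.099853515625, 49.59467315673828), 43.6989860534668) 21.163400838607686 66.20560749912192
top6.npz bed depth pts ((593.0347900390625, -2.57159423828125), (122.04605102539062, 231.9180450439453), 84.13936614990234) 16.25242860489675
bed corners [[484.8, 74.7], [473.9, -31.4], [717.7, 53.4]]
```

```bash
python3 - <<'E'
from h import *
for f in('top0.npz','wrist6.npz','top6.npz'):
    p,d,K,E=load(f);W=cloud(d,K,E)
    z16=W[...,2]; m=(d>0)&(W[...,0]>440)&(W[...,0]<740)&(abs(W[...,1])<110)&(abs(z16-16)<5)
    v,u=np.nonzero(m);P=np.array([ray(a,b,16,K,E)[:2] for a,b in zip(u,v)])
    a=np.radians(-5.7);A=np.array([[np.cos(a),np.sin(a)],[-np.sin(a),np.cos(a)]]);Q=(P-[600,2])@A.T
    def edge(lo,hi,ax,sgn,step=3):
        o=[]
        for t in np.arange(lo,hi,step):
            s=Q[(Q[:,ax]>=t)&(Q[:,ax]<t+step)][:,1-ax]
            if len(s)>3:o.append((t+step/2,(s*sgn).max()*sgn))
        o=np.array(o)
        for _ in range(4):
            c=np.polyfit(*o.T,1);r=o[:,1]-np.polyval(c,o[:,0]);o=o[abs(r)<max(1.5,1.5*r.std())]
        return np.round([c[1],np.degrees(np.arctan(c[0])),r.std(),len(o)],2)
    print(f,'+y edge',edge(-110,20,0,1),'-y edge',edge(-110,20,0,-1),'near edge',edge(-45,45,1,-1))
    # black face top edge region, stop
    g=p.astype(int).max(-1);B=blue(p)
    dk=(d>0)&(g<40)&(W[...,0]>600)&(W[...,0]<670)&(abs(W[...,1])<60)&(W[...,2]>22)&(W[...,2]<70)
    Qf=(W[dk][:,:2]-[600,2])@A.T;print('  face y range',np.percentile(Qf[:,1],[1,99]).round(1),'x',np.percentile(Qf[:,0],[5,50,95]).round(1))
    bk=B&(d>0)&(abs(W[...,2]-71)<4)&(W[...,0]>660)&(W[...,0]<760)&(abs(W[...,1])<90);Qb=(W[bk][:,:2]-[600,2])@A.T
    print('  block y',Qb[:,1].min().round(1),Qb[:,1].max().round(1),'x',Qb[:,0].min().round(1),Qb[:,0].max().round(1))
E
```

```text
top0.npz +y edge [54.71 -0.14  0.71 43.  ] -y edge [-52.72  -0.17   0.73  42.  ] near edge [-121.37   -0.      0.69   29.  ]
  face y range [-36.7  39.3] x [36.9 37.6 38.7]
  block y -52.3 54.2 x 106.6 124.5
wrist6.npz +y edge [59.17 -0.14  0.16 42.  ] -y edge [-16.53  22.45   6.04  25.  ] near edge [-122.42    0.33    0.24   30.  ]
  face y range [-35.   43.4] x [37.2 38.  39.7]
  block y -50.4 28.7 x 106.2 125.7
top6.npz +y edge [54.8   0.26  0.67 36.  ] -y edge [-52.8   -0.26   0.73  43.  ] near edge [-121.33    0.27    0.71   27.  ]
  face y range [-36.6  39.4] x [37.  37.6 38.9]
  block y -52.2 54.4 x 106.5 124.0
```

```bash
python3 - <<'E'
from path import *
p,R,s=now();q=np.array(s['joint_pos']);Rg=tool(-50.2,80);z=Rg.apply([0,0,1]);G=np.array([522.5,57.6,68.])
run(q,p,R,[('pre',G-80*z,Rg,3),('gr',G+z*18,Rg,4)])
E
```

```text
pre n 3 [0.0788, 0.0098, 0.7269, 0.0002, 0.0001, -0.0001] q [8.0, -7.0, 109.0, -9.0, 73.0, -30.0] maxspd [2.0, 17.0, 21.0, 1.0, 32.0, 3.0] err 0.0 p [514.  68. 147.] W [473. 117. 506.]
gr n 4 [-0.0, 0.0, 0.49, 0.0, 0.0, -0.0] q [6.0, 1.0, 112.0, -9.0, 61.0, -29.0] maxspd [3.0, 19.0, 8.0, 2.0, 23.0, 1.0] err 0.0 p [525.  55.  50.] W [484. 104. 410.]
```

```bash
python3 -m jog '[[[0.079,0.01,0.727,0.0002,0.0001,0,1],[0.079,0.01,0.727,0.0002,0.0001,0,1],[0.079,0.01,0.727,0.0002,0.0001,0,1],[0,0,0.49,0,0,0,1],[0,0,0.49,0,0,0,1],[0,0,0.49,0,0,0,1],[0,0,0.49,0,0,0,1],[0,0,0,0,0,0,1],[0,0,0,0,0,0,1]]]' 100
python3 -m jog '[[[0,0,0,0,0,0,0],[0,0,0,0,0,0,0],[0,0,0,0,0,0,0],[0,0,0,0,0,0,0],[0,0,0,0,0,0,0]]]' 100
python3 - <<'E'
from path import *
p,R,s=now();q=np.array(s['joint_pos']);print(q.round(1))
Fy=-5.8;a=np.radians(Fy);fx=np.array([np.cos(a),np.sin(a),0]);fy=np.array([-np.sin(a),np.cos(a),0]);F=np.array([600.2,4.0,0])
Rt=rz(Fy+50.0)*R  # turn about vertical
g=p-18*R.apply([0,0,1])
t=F+fx*(-70-8);t[2]=g[2]+5
L=p+[0,0,5]
run(q,p,R,[('lift',L,R,1),('turn',t+18*Rt.apply([0,0,1]),Rt,8)])
E
```

```text
time: 21.1
tool_pos: [524.5, 56.7, 51.4]
tcp_rot: [179.9, 10.0, 129.9]
ft_force: [-0.4, -0.3, 0.2]
finger_gap: 85.6
time: 21.72
tool_pos: [525.1, 55.8, 51.6]
tcp_rot: [179.9, 10.0, 129.8]
ft_force: [-2.8, -0.6, 3.7]
finger_gap: 10.7
[  6.2   1.4 112.   -9.4  61.3 -29.5]
lift n 1 [-0.0173, 0.0002, -0.0985, 0.0, 0.0, 0.0] q [6.0, 1.0, 112.0, -9.0, 62.0, -30.0] maxspd [0.0, 3.0, 1.0, 0.0, 5.0, 1.0] err 0.0 p [525.  56.  57.] W [484. 104. 416.]
turn n 8 [-0.0587, -0.0964, 0.0102, -0.0027, 0.0, -0.0151] q [-4.0, -4.0, 117.0, -0.0, 57.0, -88.0] maxspd [11.0, 10.0, 10.0, 11.0, 8.0, 61.0] err 0.0 p [526.  12.  57.] W [463.  18. 416.]
```

```bash
python3 -m jog '[[[-0.017,0,-0.098,0,0,0,0],[-0.059,-0.096,0.01,-0.0027,0,-0.0151,0],[-0.059,-0.096,0.01,-0.0027,0,-0.0151,0],[-0.059,-0.096,0.01,-0.0027,0,-0.0151,0],[-0.059,-0.096,0.01,-0.0027,0,-0.0151,0],[-0.059,-0.096,0.01,-0.0027,0,-0.0151,0],[-0.059,-0.096,0.01,-0.0027,0,-0.0151,0],[-0.059,-0.096,0.01,-0.0027,0,-0.0151,0],[-0.059,-0.096,0.01,-0.0027,0,-0.0151,0],[0,0,0,0,0,0,0],[0,0,0,0,0,0,0]]]'
cat > meas.py <<'E'
import sys
from h import *
from bench import snapshot,camera_params
f=sys.argv[1];n='top'
c=camera_params(n);p,d=snapshot(n);np.savez(f+'.npz',p=p,d=d,K=c['K'],E=c['extrinsics'])
a=np.radians(-5.8);A=np.array([[np.cos(a),np.sin(a)],[-np.sin(a),np.cos(a)]])
W=cloud(d,c['K'],c['extrinsics']);Z=W[...,2];Q=(W[...,:2]-[600,2])@A.T
m=(d>0)&(Z>76)&(Z<98)&(Q[...,0]>-55)&(Q[...,0]<75)&(abs(Q[...,1])<60)
v,u=np.nonzero(m);P=np.array([ray(i,j,86,c['K'],c['extrinsics'])[:2] for i,j in zip(u,v)])-[600,2];P=P@A.T
def ed(ax,sg,lo,hi):
    o=[]
    for t in np.arange(lo,hi,3):
        s=P[(P[:,ax]>=t)&(P[:,ax]<t+3)][:,1-ax]
        if len(s)>1:o.append((t+1.5,(s*sg).max()*sg))
    o=np.array(o)
    for _ in range(3):
        k=np.polyfit(*o.T,1);r=o[:,1]-np.polyval(k,o[:,0]);o=o[abs(r)<max(1.2,1.5*r.std())]
    return k[1],np.degrees(np.arctan(k[0]))
cx=P[:,0].max()-30
print('rim: +y',ed(0,1,cx-22,cx+24),'-y',ed(0,-1,cx-22,cx+24),'front',ed(1,1,-22,24),'n',len(P),'x max',P[:,0].max().round(1))
g=p.max(-1);dk=(d>0)&(g<45)&(Q[...,0]>25)&(Q[...,0]<85)&(abs(Q[...,1])<55)&(Z>25)&(Z<72)
v,u=np.nonzero(dk)
if len(u): P=(np.array([ray(i,j,63,c['K'],c['extrinsics'])[:2] for i,j in zip(u,v)])-[600,2])@A.T;print('face y',np.percentile(P[:,1],[1,99]).round(1),'x',np.percentile(P[:,0],[2,50,98]).round(1))
cv2.imwrite(f'pics/{f}.png',cv2.resize(p[115:265,235:345,::-1],None,fx=4,fy=4,interpolation=cv2.INTER_CUBIC))
E
python3 meas.py m7
```

```text
time: 23.1
tool_pos: [525.4, 11.9, 56.0]
tcp_rot: [179.8, 10.0, 173.8]
ft_force: [-0.8, 0.6, -3.3]
finger_gap: 10.5
rim: +y (np.float64(29.271347187290186), np.float64(-0.26738988071383973)) -y (np.float64(-28.897036880201394), np.float64(-0.15840067659257415)) front (np.float64(21.2329123796417), np.float64(0.3125976415799023)) n 232 x max 22.4
face y [-36.5  39.1] x [31.9 35.7 39.2]
```

View pics/m7.png

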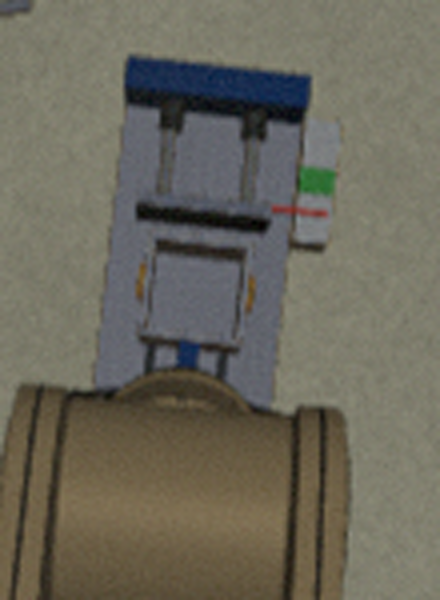

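The top view shows the housing square to the stop and about 1 mm off centre towards −y: rim mid-line 0.2, stop-face mid-line 1.3. I'll shift it 1 mm and lower it.

```bash
python3 -m jog '[[[0.012,0.02,0.069,0,0,0,0],[0,0,0,0,0,0,0],[0,0,0,0,0,0,0]]]' 120;python3 -m jog '[[[0.0035,0,0.02,0,0,0,0],[0,0,0,0,0,0,0]]]';python3 -m jog '[[[0.0035,0,0.02,0,0,0,0],[0,0,0,0,0,0,0]]]'
```

```text
time: 23.52
tool_pos: [525.8, 13.0, 52.6]
tcp_rot: [179.8, 10.0, 173.9]
ft_force: [0.3, 0.7, -2.2]
finger_gap: 10.0
time: 23.78
tool_pos: [526.0, 12.9, 51.8]
tcp_rot: [179.8, 10.1, 173.9]
ft_force: [-0.7, 0.4, -3.0]
finger_gap: 10.3
time: 24.02
tool_pos: [526.5, 12.8, 51.6]
tcp_rot: [179.8, 10.1, 173.9]
ft_force: [-3.1, 1.1, 5.6]
finger_gap: 10.0
```

```bash
python3 -m jog '[[[-0.0017,0,-0.01,0,0,0,0],[-0.079,0,0.014,0,0,0,0],[-0.079,0,0.014,0,0,0,0],[-0.079,0,0.014,0,0,0,0],[0,0,0,0,0,0,0],[0,0,0,0,0,0,0]]]' 120;python3 -m jog '[[[-0.04,0,0.007,0,0,0,0],[-0.04,0,0.007,0,0,0,0],[-0.04,0,0.007,0,0,0,0],[0,0,0,0,0,0,0]]]'; python3 meas.py m8
```

```text
time: 24.78
tool_pos: [538.5, 11.5, 51.5]
tcp_rot: [179.8, 10.1, 173.9]
ft_force: [2.2, 0.0, 0.9]
finger_gap: 10.4
time: 25.28
tool_pos: [543.7, 11.0, 51.6]
tcp_rot: [179.8, 10.0, 174.0]
ft_force: [-3.9, -0.8, 7.5]
finger_gap: 10.1
rim: +y (np.float64(30.204560367386897), np.float64(-0.5226003741102535)) -y (np.float64(-27.992574640025467), np.float64(1.6193370465152592)) front (np.float64(39.20018705875833), np.float64(0.30866391918709357)) n 218 x max 40.1
face y [-36.4  39.6] x [31.6 35.5 41.9]
```

```bash
cat > ptr.py <<'E'
import sys
from h import *
from bench import snapshot,camera_params
def red(p,K,E,tag):
    P=p.astype(int);m=(P[...,0]>1.8*P[...,1])&(P[...,0]>1.8*P[...,2])&(P[...,0]>60);m[:140]=0;m[200:]=0;m[:,:290]=0;m[:,335:]=0
    g=(P[...,1]>1.3*P[...,0])&(P[...,1]>1.3*P[...,2]);g[:120]=0;g[200:]=0;g[:,:300]=0;g[:,330:]=0
    a=np.radians(-5.8);f=lambda m:np.mean([(ray(i,j,50,K,E)[:2]-[600,2])@[np.cos(a),np.sin(a)] for j,i in zip(*np.nonzero(m))])
    print(tag,'red',m.sum(),f(m).round(2),'green',g.sum(),f(g).round(2))
red(*[load('top0.npz')[i] for i in(0,2,3)],'start')
c=camera_params('top');red(snapshot('top')[0],c['K'],c['extrinsics'],'now')
E
python3 ptr.py
```

```text
start red 12 47.84 green 58 67.57
now red 11 51.08 green 56 67.3
```

```bash
python3 -m jog '[[[-0.06,0,0.01,0,0,0,0],[-0.06,0,0.01,0,0,0,0],[-0.06,0,0.01,0,0,0,0],[0,0,0,0,0,0,0],[0,0,0,0,0,0,0]]]' 120;python3 ptr.py; python3 -m jog '[[[-0.04,0,0.007,0,0,0,0],[-0.04,0,0.007,0,0,0,0],[0,0,0,0,0,0,0],[0,0,0,0,0,0,0]]]'; python3 ptr.py
```

```text
time: 26.0
tool_pos: [552.3, 10.0, 51.6]
tcp_rot: [179.8, 10.0, 174.0]
ft_force: [-8.4, 0.3, 11.3]
finger_gap: 10.3
start red 12 47.84 green 58 67.57
now red 15 59.61 green 48 68.41
time: 26.55
tool_pos: [555.7, 9.7, 51.6]
tcp_rot: [179.8, 9.9, 174.0]
ft_force: [-13.2, 0.7, 14.8]
finger_gap: 10.1
start red 12 47.84 green 58 67.57
now red 12 63.01 green 37 69.32
```

```bash
python3 -m jog '[[[-0.04,0,0.007,0,0,0,0],[-0.0025,0,-0.014,0,0,0,0],[-0.04,0,0.007,0,0,0,0],[0,0,0,0,0,0,0],[0,0,0,0,0,0,0],[0,0,0,0,0,0,0]]]' 120; python3 ptr.py; python3 meas.py m9; python3 - <<'E'
from h import *
p,R,s=now();print(s['ft_force'],s['wrist_torque'],p)
E
```

```text
time: 27.35
tool_pos: [559.1, 9.3, 51.6]
tcp_rot: [179.8, 9.8, 174.0]
ft_force: [-13.6, 1.2, 11.4]
finger_gap: 10.3
start red 12 47.84 green 58 67.57
now red 13 66.67 green 39 67.08
rim: +y (np.float64(30.381440313658977), np.float64(-0.05059976567884294)) -y (np.float64(-27.519966036529137), np.float64(-0.2659251373650118)) front (np.float64(54.5722859401993), np.float64(-0.1540499581821793)) n 212 x max 55.6
face y [-37.   38.8] x [46.8 50.9 56.5]
[-12.9132463    0.25295467  12.62810241] [-0.16335825  1.59432821  0.06058144] [559.19914624   9.26659556  51.66461914]
```

View pics/m9.png

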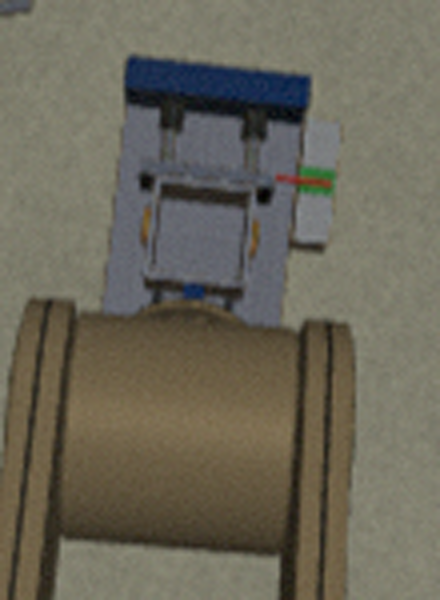

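The red pointer is now inside the green zone at (315,182), and the housing is square and centred on the stop. I'll check that it holds steady, and that the bystanders haven't moved, before handing in.

```bash
python3 -m jog '[[[0,0,0,0,0,0,0],[0,0,0,0,0,0,0],[0,0,0,0,0,0,0],[0,0,0,0,0,0,0],[0,0,0,0,0,0,0],[0,0,0,0,0,0,0]]]' 120; python3 ptr.py; python3 - <<'E'
from h import *
a=load('top0.npz')[0].astype(int);b=load('m9.npz')[0].astype(int)
for n,(c,r) in dict(gauge=(172,148),valve=(409,138),cyl=(97,245),reel=(118,180),box=(470,176),screwdr=(477,275)).items():
    s=np.s_[r-28:r+28,c-28:c+28];print(n,np.abs(a[s]-b[s]).mean().round(2),end=' ')
P=b[185:280,355:450];m=((P[...,0]>1.5*P[...,2]+30)).astype(np.uint8);print('brass in tray',cv2.connectedComponentsWithStats(m)[2][1:,4])
E
```

```text
time: 28.2
tool_pos: [559.2, 9.3, 51.7]
tcp_rot: [179.8, 9.8, 174.0]
ft_force: [-13.1, 0.2, 11.7]
finger_gap: 10.2
start red 12 47.84 green 58 67.57
now red 15 66.59 green 39 67.23
gauge 3.87 valve 3.86 cyl 3.88 reel 3.96 box 4.91 screwdr 4.0 brass in tray [61 61 60]
```

```bash
python3 -c "
from bench import job
print(job.hand_in())"
```

```text
the job is handed in; nothing more can be done
None
```

I emptied the three silencers into the tray, then pushed the housing against the sprung stop on the fixture. I handed the job in at about 28 s, with the arm still gripping the lug and pressing.

To get there I tipped and shook the housing over the tray, set it upright on the bed, and took hold of the lug again with the tool nearly upright. I then turned it square, lug away from the stop, and pushed.

**Last checks**
- **Silencers:** all three show as separate brass parts in the tray.
- **Stop:** it is pushed back about 18.8 mm, or about 9.4 N. The pointer is in the green zone and stayed steady over the last 0.8 s.
- **Fit:** the housing is centred on the stop face to about 0.5 mm and square to about 0.3°.
- **Bench:** the other parts look unmoved. The image difference was about 3.9 everywhere except the fittings box, at 4.9. I put that down to image noise and did not look closer.

**Disagreements**
- **Wrist force:** the wrist reads about 13 N forward, more than the spring's 9.4 N. I take the rest to be friction on the bed.
- **Down-force and tilt:** there is also about 12 N of down-force, and the tool turned about 0.2° under load. I judged the housing flat but did not measure the gap beneath it.
- **Camera offset:** the top and wrist cameras disagreed by about 3 mm sideways. I centred the housing by comparing it with the stop in a single top image.

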